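Clear the hook-on pots onto the balance bar

ROBOT

A 7-joint arm with a two-finger parallel gripper is mounted at the origin on the work surface. World frame = base frame: x ahead of the robot, y to its left, z up, the work surface at z = 0. Lengths are in m, angles in degrees, forces in N, time in s.
With the tool pointing down it reaches from about 0.425 to 1.025 m from the base axis. Payload 3.6 kg.
Tool frame: the origin (TCP) lies at the very end of the fingers, on their centre line; the grasp point (between the pads) lies 19 mm behind it (bot.hold_point_z is the distance from the TCP to the grasp point, in m); x points along the fingers, z is the direction in which the jaws open and shut, and the axes are right-handed (so a half turn about x gives the same grasp; the last joint's range is limited). The gripper opens to 85 mm and grips with 20 to 120 N. Pads are 22 mm wide; open, the fingers measure 114 mm over their backs; the gripper's body (76 mm by 85 mm) begins 54 mm behind the grasp point. The pads swing forward as they close: fully open they stand 13 mm farther back than shut.
Start: joints at [57.783, 33.873, 2.773, 92.16, -1.908, 54.013, -1.931], TCP at [0.328, -0.647, 0.231] pointing down, gripper open.
Joint ranges: [-153.93, 153.93], [-27.13, 128.08], [-72.61, 78.16], [10.71, 143.7], [-87.88, 267.88], [4.46, 118.87], [-176.78, 176.78]. Speed limits (degrees/s): [147.25, 147.25, 180, 180, 180, 180, 180].

INTERFACE

Orientations are given as [roll, pitch, yaw] about the fixed x, y, z axes, in that order (R = Rz(yaw) Ry(pitch) Rx(roll)).
In Python, from station import bot gives the robot as it stands.
- The arm moves only by the shell command python3 -m jog 'ROWS'. ROWS is JSON, a list of rows, each a list of 7 numbers: the shift along the tool's x, y, z in mm, then the turn, a rotation vector about the tool's x, y, z in degrees, then the opening, from 0 (shut) to 1 (fully open). In form: [[x, y, z, wx, wy, wz, claw], ...]. A call has 1 to 20 rows; each row shifts and turns the commanded pose from where the row before left it, along the tool's axes as they then stand; what a row does not reach is not made up. A row lasts 1/10 s, in which the tool goes at most 50 mm and 8.59 degrees, less where a joint would pass 70% of its speed; a pose out of reach is approached as far as the arm can. A call is refused whole if a number of a shift passes 50 or a number of a turn 8.59, either way. A call with a gripper value outside its range is refused whole. The fingers move at their own pace and stop on an object; the grip force is fixed at half the most. Time passes only in rows, so rows that do not move let the fingers close. It gives the time, the measured TCP pose, the force and the opening at its end, in the units of the state.
- bot.get_state(): the state, without advancing time (a new reading comes with each control period).
- bot.grab_frame(name): name is "scene" or "top" or "wrist"; returns a dict with "image" (400x640x3 uint8, red, green, blue), "fovy" (degrees; the focal length in pixels is half the picture's height over the tangent of half this angle, whatever the lens; pixels are square), "cx", "cy" (the principal point, pixels), "k1" (the pictures are not rectified: a ray, as slopes to the right and down, at radius r is drawn at 1 + k1 r^2 times it, then the intrinsics apply), "R" (3x3) and "t" (3): a world point X has camera coordinates R X + t. Camera axes: x right, y down, z forward; pixel columns grow to the right and rows downward; lengths in m; the calibration is good to about 2 mm. A picture is of the moment at which its call begins. There is no depth.
- bot.finish_job(): hands the job in, once; it reports no verdict.
The state is a dict: "clock": time; "qpos": joint angles; "joint_vel": joint speeds; "joint_efforts": joint torques, N m; "ee_pos": TCP position; "ee_rot": TCP orientation; "wrist_force": force on the tool from outside, world axes, zero at the start; "torque": the same for the moment, N m; "opening": opening from 0.0 (shut) to 1.0 (fully open).
Only numpy, scipy, OpenCV 4.12 (cv2) and the standard library are available. Lean on these libraries where they do the work, as an engineer would, in place of code of your own. Each camera call takes 0.05 s, during which the arm holds its last target. There are 200 camera calls.

TASK

Get the hook-on pots up off the vanity top: first level the pivoting bar by hanging the one of the three look-alike steel weights that balances the pink denture cup (the middle-sized one) in the notch at the bar's right end. Then hang every pot by its hook in the bar's other notches, left and right in turn at matching distances so that the bar never tips over to one side, with an odd last pot in the middle notch. Finish with the bar level and still, the other two weights left standing upright on the counter, and the mug, glasses case and brush undisturbed.

Things in the scene. Friction and masses are not known exactly. Their poses are not given: they have to be found in the camera images.
- rack: White balance rack fixed to the counter: a pivoting bar with foot and post behind it (post front face 62 mm behind the bar's middle, 34 mm wide). Origin on the counter below the pivot, which is 185 mm up. x: level, square to the bar, from bar to post (away from the robot); y: along the level bar, + to the robot's left.
- bar (a joint): Tilt of the bar about the rack's x axis (rad): 0 level, + = left (+y) end up, stops at -0.26 and +0.26. Weak centring spring, well damped; tilts with the difference in load. A pink denture cup (75 mm wide, 72 mm tall) hangs captive under its left end, 232 mm from the middle, so that end is down at first; the medium weight in the right end notch levels it.
- bar_top (a point): Middle of the bar's top face, 25 mm above the pivot; axes turn with the bar (y along it). Aluminium bar 500 mm long, 12 mm wide (x), 14 mm high. Pairs of ribs 10 mm above the top face bound six notches 22 mm wide: pots at y = 0, +85, -85, +150, -150 mm; the weight at y = -215 mm (right end). Open underneath down to the counter.
- pot1: White plastic lidded toiletry pot, 70 g, 52 mm across, 55 mm tall, 176 mm overall with its hook. May be absent. Origin: centre of underside, z up. Hook plate in the xz plane, open to +x. On top a grip tab, 26 mm in x, 12 mm in y, 136 to 170 mm above the underside, under a bead 22 mm wide in y (170 to 176 mm): pinch the tab's two y faces at about 156 mm.
- pot2: White plastic lidded toiletry pot, 70 g, 52 mm across, 55 mm tall, 176 mm overall with its hook. May be absent. Origin: centre of underside, z up. Hook plate in the xz plane, open to +x. On top a grip tab, 26 mm in x, 12 mm in y, 136 to 170 mm above the underside, under a bead 22 mm wide in y (170 to 176 mm): pinch the tab's two y faces at about 156 mm.
- pot3: White plastic lidded toiletry pot, 70 g, 52 mm across, 55 mm tall, 176 mm overall with its hook. May be absent. Origin: centre of underside, z up. Hook plate in the xz plane, open to +x. On top a grip tab, 26 mm in x, 12 mm in y, 136 to 170 mm above the underside, under a bead 22 mm wide in y (170 to 176 mm): pinch the tab's two y faces at about 156 mm.
- pot4: White plastic lidded toiletry pot, 70 g, 52 mm across, 55 mm tall, 176 mm overall with its hook. May be absent. Origin: centre of underside, z up. Hook plate in the xz plane, open to +x. On top a grip tab, 26 mm in x, 12 mm in y, 136 to 170 mm above the underside, under a bead 22 mm wide in y (170 to 176 mm): pinch the tab's two y faces at about 156 mm.
- pot5: White plastic lidded toiletry pot, 70 g, 52 mm across, 55 mm tall, 176 mm overall with its hook. May be absent. Origin: centre of underside, z up. Hook plate in the xz plane, open to +x. On top a grip tab, 26 mm in x, 12 mm in y, 136 to 170 mm above the underside, under a bead 22 mm wide in y (170 to 176 mm): pinch the tab's two y faces at about 156 mm.
- pot1_hook (a point): pot1: centre of the hook seat, 115 mm above the underside; rests on the bar's top face when hung. Body axes. The hook is a flat C plate, 12 mm in y: spine at x -20 to -12 mm, seat from x -12 to +10, lip at x +10 to +18 hanging 12 mm below the seat; a bar enters from +x between lip and body top.
- pot2_hook (a point): pot2: centre of the hook seat, 115 mm above the underside; rests on the bar's top face when hung. Body axes. The hook is a flat C plate, 12 mm in y: spine at x -20 to -12 mm, seat from x -12 to +10, lip at x +10 to +18 hanging 12 mm below the seat; a bar enters from +x between lip and body top.
- pot3_hook (a point): pot3: centre of the hook seat, 115 mm above the underside; rests on the bar's top face when hung. Body axes. The hook is a flat C plate, 12 mm in y: spine at x -20 to -12 mm, seat from x -12 to +10, lip at x +10 to +18 hanging 12 mm below the seat; a bar enters from +x between lip and body top.
- pot4_hook (a point): pot4: centre of the hook seat, 115 mm above the underside; rests on the bar's top face when hung. Body axes. The hook is a flat C plate, 12 mm in y: spine at x -20 to -12 mm, seat from x -12 to +10, lip at x +10 to +18 hanging 12 mm below the seat; a bar enters from +x between lip and body top.
- pot5_hook (a point): pot5: centre of the hook seat, 115 mm above the underside; rests on the bar's top face when hung. Body axes. The hook is a flat C plate, 12 mm in y: spine at x -20 to -12 mm, seat from x -12 to +10, lip at x +10 to +18 hanging 12 mm below the seat; a bar enters from +x between lip and body top.
- weight_small: Steel counterweight, 65 g, drum 48 mm across, 24 mm tall, same hook as the pots, 176 mm overall. Origin: centre of underside, z up. Hook plate in the xz plane, open to +x. On top a grip tab, 26 mm in x, 12 mm in y, 136 to 170 mm above the underside, under a bead 22 mm wide in y (170 to 176 mm): pinch the tab's two y faces at about 156 mm.
- weight_medium: Steel counterweight, 110 g, drum 56 mm across, 33 mm tall, same hook as the pots, 176 mm overall. Origin: centre of underside, z up. Hook plate in the xz plane, open to +x. On top a grip tab, 26 mm in x, 12 mm in y, 136 to 170 mm above the underside, under a bead 22 mm wide in y (170 to 176 mm): pinch the tab's two y faces at about 156 mm.
- weight_large: Steel counterweight, 175 g, drum 64 mm across, 44 mm tall, same hook as the pots, 176 mm overall. Origin: centre of underside, z up. Hook plate in the xz plane, open to +x. On top a grip tab, 26 mm in x, 12 mm in y, 136 to 170 mm above the underside, under a bead 22 mm wide in y (170 to 176 mm): pinch the tab's two y faces at about 156 mm.
- weight_medium_hook (a point): weight_medium: centre of the hook seat, 115 mm above the underside; rests on the bar's top face when hung. Body axes. The hook is a flat C plate, 12 mm in y: spine at x -20 to -12 mm, seat from x -12 to +10, lip at x +10 to +18 hanging 12 mm below the seat; a bar enters from +x between lip and body top.
- mug: White ceramic mug, 80 mm across, 92 mm tall; bystander. Origin at the centre of its underside.
- glasses_case: Black glasses case, 62 x 160 x 36 mm; bystander. Origin at the centre of its underside.
- denture_brush: Double-headed denture brush lying down, 190 mm long, 24 mm high; bystander. Origin at its underside.
There are look-alikes about, which are no part of the job. What is shaped like the pot3 but orange is not meant.

How it is judged:
By the outcome, as a careful person would: the job done as asked, in the order asked, and still so for the second after the job is handed in, with the robot touching nothing.
Of pot1, pot2, pot3, pot4, pot5 only 3 to 5 are there at a start; the rules pass over those that are not, and their reading is None.
At some moment in a run one of pot1, pot2, pot3, pot4, pot5 may be knocked a few centimetres aside while the robot is not near it.
Once in a run the grip may slacken for a moment while it holds something.
It also fails if it takes over 210 s, if anything falls off the work surface, if the arm or the gripper's body presses on something with over 40 N, if the wrist force passes 120 N, or if a joint passes its speed limit or range.

## Working session

There is one attempt and no reset: what is moved stays moved. The work goes in short steps, Python scripts to look and compute and a shell command to move; the robot and the scene stay as the last step left them, time stands still between calls to the robot, and variables do not carry over. Pictures are saved under pics/ and viewed, about 12 in all and at most 16, crops included, and the job is handed in when it is done.

```bash
mkdir -p pics; cat > h.py <<'E'
import numpy as np, cv2
from scipy.spatial.transform import Rotation as Ro
from station import bot
def grab(n,save=None):
    f=bot.grab_frame(n)
    if save: cv2.imwrite('pics/'+save,f['image'][:,:,::-1])
    return f
def K(f):
    h=f['image'].shape[0]; fl=h/2/np.tan(np.radians(f['fovy'])/2); return fl
def ray(f,u,v):
    fl=K(f); d=np.array([(u-f['cx'])/fl,(v-f['cy'])/fl]); p=d.copy()
    for _ in range(20): p=d/(1+f['k1']*(p@p))
    R=np.array(f['R']);t=np.array(f['t'])
    return -R.T@t, R.T@np.array([p[0],p[1],1])
def onz(f,u,v,z):
    c,d=ray(f,u,v); return c+d*(z-c[2])/d[2]
def proj(f,X):
    p=np.array(f['R'])@np.array(X)+np.array(f['t']); s=p[:2]/p[2]; s=s*(1+f['k1']*(s@s)); fl=K(f)
    return s*fl+[f['cx'],f['cy']]
E
python3 - <<'E'
from h import *
a=grab('scene','s1.png');b=grab('top','t1.png')
for f in(a,b): print(f['fovy'],f['cx'],f['cy'],f['k1'],-np.array(f['R']).T@np.array(f['t']),np.round(f['R'],2).tolist())
s=bot.get_state();print(s)
E
```

```text
44.792126780934765 319.4649418969689 196.95589875376388 -0.14076872191325895 [1.23293538 0.63270438 1.3006219 ] [[-0.61, 0.79, -0.01], [0.6, 0.46, -0.66], [-0.52, -0.41, -0.75]]
47.3235994268345 323.45097648779756 201.67316930339473 0.0025077937853423813 [0.18732436 0.01813775 1.46843621] [[-0.11, -0.99, -0.0], [-0.97, 0.11, -0.22], [0.21, -0.02, -0.98]]
{'clock': 0.1, 'qpos': array([57.78232081, 33.92159398,  2.76760042, 92.23039386, -1.90709873,
       54.01266979, -1.9294775 ]), 'joint_vel': array([-0.08836314, -0.14148559,  0.05773222, -0.1997813 , -0.0144323 ,
       -0.03825227,  0.09043616]), 'joint_efforts': array([ 3.58237718e-03, -5.49996865e+01,  1.55304518e+00, -1.98826057e+01,
        9.73125250e-03,  3.80426558e-03,  3.95831165e-06]), 'ee_pos': array([ 0.32722963, -0.64609606,  0.23023237]), 'ee_rot': array([-176.4440581 ,   89.88143412,  120.4229378 ]), 'wrist_force': array([0.05499572, 0.86378146, 0.25615164]), 'torque': array([0.08884833, 0.05983726, 0.01226317]), 'opening': 1.0030648753404505}
```

View pics/s1.png

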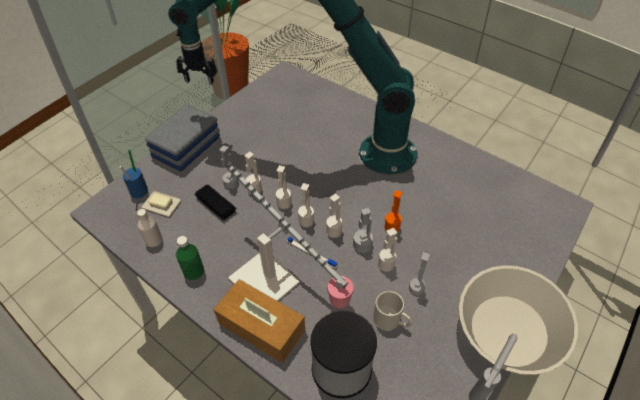

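View pics/t1.png

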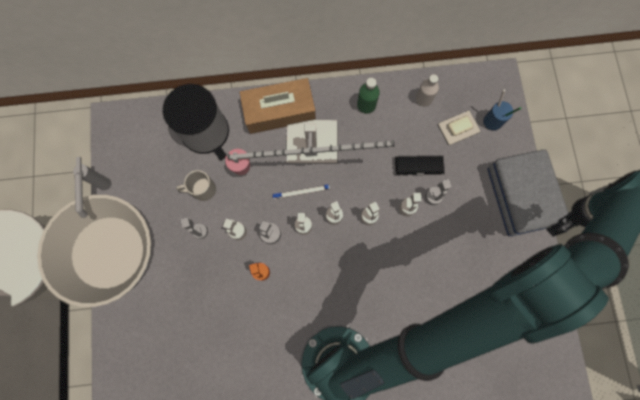

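```bash
python3 - <<'E'
import cv2
t=cv2.imread('pics/t1.png');s=cv2.imread('pics/s1.png')
cv2.imwrite('pics/t1c.png',cv2.resize(t[125:285,170:460],None,fx=2.75,fy=2.75,interpolation=cv2.INTER_CUBIC)[:,:800])
cv2.imwrite('pics/s1c.png',cv2.resize(s[135:335,205:445],None,fx=3,fy=3,interpolation=cv2.INTER_CUBIC))
E
```

```text
(no output)
```

View pics/t1c.png

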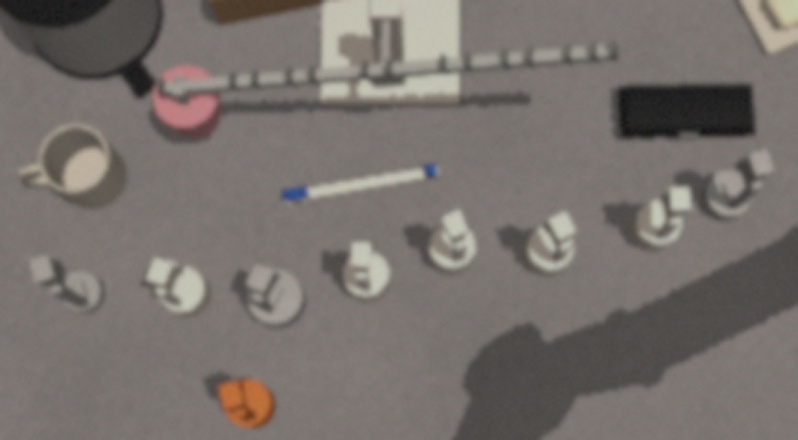

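View pics/s1c.png

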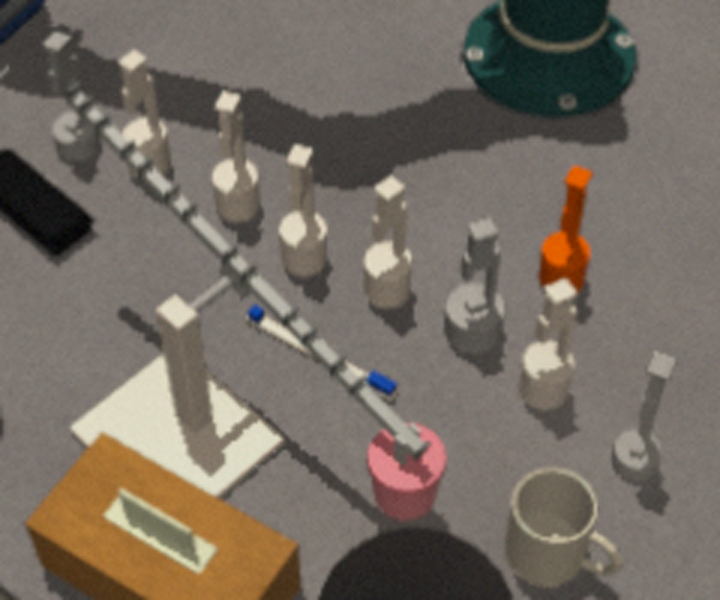

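```bash
python3 - <<'E'
from h import *
f=bot.grab_frame('top'); c=lambda p:(p[0]/2.75+170,p[1]/2.75+125)
B=dict(small=(42,270),A=(160,272),large=(260,278),B=(360,252),C=(455,222),D=(562,225),E=(680,198),med=(760,162))
D=dict(small=(80,290,.024),A=(180,288,.055),large=(273,297,.044),B=(367,273,.055),C=(453,245,.055),D=(552,246,.055),E=(660,221,.055),med=(730,192,.033))
for k in B:
    print(k,'bead',onz(f,*c(B[k]),.176).round(3),'drum',onz(f,*c(D[k][:2]),D[k][2]).round(3))
L=onz(f,*c((172,88)),.21-.06);Rr=onz(f,*c((614,52)),.21+.06)
d=L-Rr; print('bar',L,Rr,np.linalg.norm(d),'mid',(L+Rr)/2,'yaw',np.degrees(np.arctan2(d[1],d[0]))-90)
for p in [(322,100),(460,100),(318,0),(462,0)]: print('foot',onz(f,*c(p),.01).round(3))
for n,p,z in [('mug',(75,160),.092),('case',(690,110),.036),('brushL',(293,194),.02),('brushR',(432,171),.02)]: print(n,onz(f,*c(p),z).round(3))
w=grab('wrist');print(w['fovy'],w['k1'],np.round(w['R'],2).tolist(),-np.array(w['R']).T@w['t'])
E
```

```text
small bead [0.453 0.39  0.176] drum [0.456 0.391 0.024]
A bead [0.437 0.267 0.176] drum [0.44  0.269 0.055]
large bead [0.419 0.164 0.176] drum [0.419 0.166 0.044]
B bead [0.435 0.058 0.176] drum [0.433 0.056 0.055]
C bead [ 0.455 -0.045  0.176] drum [ 0.454 -0.045  0.055]
D bead [ 0.439 -0.156  0.176] drum [ 0.44  -0.158  0.055]
E bead [ 0.454 -0.284  0.176] drum [ 0.455 -0.285  0.055]
med bead [ 0.483 -0.374  0.176] drum [ 0.484 -0.377  0.033]
bar [0.64546119 0.24529487 0.15      ] [ 0.5909074  -0.21973302  0.27      ] 0.4833498324657832 mid [0.61818429 0.01278092 0.21      ] yaw -6.690953607451505
foot [0.658 0.09  0.01 ]
foot [ 0.639 -0.077  0.01 ]
foot [0.787 0.082 0.01 ]
foot [ 0.767 -0.095  0.01 ]
mug [0.593 0.371 0.092]
case [ 0.587 -0.345  0.036]
brushL [0.543 0.134 0.02 ]
brushR [ 0.552 -0.032  0.02 ]
64.27029433287258 -0.05764349034911899 [[0.45, -0.89, -0.0], [-0.86, -0.44, 0.28], [-0.25, -0.12, -0.96]] [ 0.38948051 -0.61335738  0.37347739]
```

```bash
cat >> h.py <<'E'
O=np.array([.6172,.0064]); YAW=-6.7
def tool():
    s=bot.get_state(); R=Ro.from_euler('xyz',s['ee_rot'],degrees=True).as_matrix(); return np.array(s['ee_pos']),R,s
def rack(y,x=0):
    a=np.radians(YAW); return O+x*np.array([np.cos(a),np.sin(a)])+y*np.array([-np.sin(a),np.cos(a)])
def plan(pos,phi):
    """pos: TCP target; phi: wanted heading of tool z, mod 180. First turn (about tool axes), then shift in turned axes."""
    p,R,s=tool(); cur=np.degrees(np.arctan2(R[1,2],R[0,2]))
    phi=cur+(phi-cur+90)%180-90; a=np.radians(phi)
    z=np.array([np.cos(a),np.sin(a),0]); x=np.array([0,0,-1.]); Rt=np.stack([x,np.cross(z,x),z],1)
    rv=np.degrees(Ro.from_matrix(R.T@Rt).as_rotvec())
    print('t %.1f'%s['clock'],'tcp',p.round(4),'phi %.1f'%cur,'turn',rv.round(2),'shift mm',((Rt.T@(np.array(pos)-p))*1000).round(1),'q7 %.0f'%s['qpos'][6],'op %.2f'%s['opening'])
E
python3 - <<'E'
from h import *
plan([.484,-.375,.36],83.3+180)
E
```

```text
t 0.2 tcp [ 0.3273 -0.6463  0.2305] phi -63.1 turn [ 3.356e+01 -8.000e-02  3.000e-02] shift mm [-129.5  124.  -287.7] q7 -2 op 1.00
```

```bash
python3 -m jog '[[-43,0,0,0,0,0,1],[-43,0,0,0,0,0,1],[-43,0,0,0,0,0,1],[0,0,0,8.4,0,0,1],[0,0,0,8.4,0,0,1],[0,0,0,8.4,0,0,1],[0,0,0,8.4,0,0,1],[0,20,-46,0,0,0,1],[0,20,-46,0,0,0,1],[0,20,-46,0,0,0,1],[0,20,-46,0,0,0,1],[0,20,-46,0,0,0,1],[0,20,-46,0,0,0,1],[0,0,0,0,0,0,1],[0,0,0,0,0,0,1]]'
python3 - <<'E'
from h import *
w=grab('wrist','w1.png'); plan([.484,-.375,.36],-96.7)
print(proj(w,[.484,-.375,.176]),proj(w,[.484,-.377,.033]),proj(w,[.454,-.284,.176]))
E
```

```text
clock: 1.7
ee_pos: [0.4797, -0.3857, 0.3602]
ee_rot: [-139.0, 90.0, 124.5]
wrist_force: [-0.6, -0.4, -0.0]
opening: 1.0
t 1.8 tcp [ 0.4783 -0.3877  0.3602] phi -96.7 turn [-0.01  0.03  0.04] shift mm [  0.2   4.1 -13.3] q7 -59 op 1.00
[306.3165431  175.08350762] [310.40842264 155.65339719] [226.40188433 211.38114561]
```

View pics/w1.png

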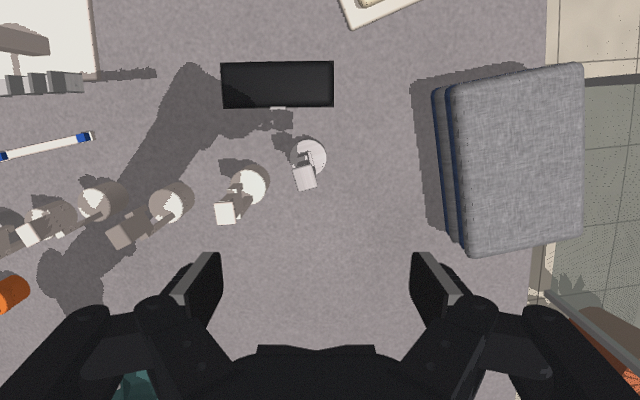

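```bash
cat >> h.py <<'E'
def bead(f,X,z=.176,tol=9):
    """bead top face by flood fill around its expected place: centre (world), yaw of its long side nearest the rack's x"""
    im=cv2.medianBlur(f['image'],3); u,v=proj(f,X).round().astype(int); m=np.zeros((402,642),np.uint8)
    cv2.floodFill(im.copy(),m,(int(u),int(v)),255,(tol,)*3,(tol,)*3,4|(255<<8)|cv2.FLOODFILL_MASK_ONLY|cv2.FLOODFILL_FIXED_RANGE)
    c=max(cv2.findContours(m[1:-1,1:-1],cv2.RETR_EXTERNAL,cv2.CHAIN_APPROX_NONE)[0],key=cv2.contourArea)
    P=np.array([onz(f,*q[0],z)[:2] for q in c],np.float32)*1000
    (x,y),wh,a=cv2.minAreaRect(P); yaws=[(a+k*90+90)%360-180 for k in range(4)]
    best=min(yaws,key=lambda t:abs((t-YAW+180)%360-180))
    k=(round((best-a)/90))%2
    print('seed',(u,v),'centre',np.round([x,y],1),'size along/across %.1f %.1f'%((wh[0],wh[1])if k==0 else(wh[1],wh[0])),'yaw %.1f'%best,'phi %.1f'%(best-90))
E
python3 - <<'E'
from h import *
w=grab('wrist')
for X in ([.484,-.375,.176],[.454,-.284,.176]): bead(w,X)
E
```

```text
seed (np.int64(304), np.int64(174)) centre [ 481.7 -375.5] size along/across 22.8 12.9 yaw 10.7 phi -79.3
seed (np.int64(224), np.int64(211)) centre [ 451.8 -281.2] size along/across 23.2 19.2 yaw -2.6 phi -92.6
```

```bash
python3 - <<'E'
from h import *
w=grab('wrist')
for t in (14,20,28): bead(w,[.482,-.375,.176],tol=t)
plan([.4825,-.375,.24],-79.3)
E
```

```text
seed (np.int64(303), np.int64(175)) centre [ 481.2 -373. ] size along/across 22.9 19.0 yaw 10.3 phi -79.7
seed (np.int64(303), np.int64(175)) centre [ 481.2 -373. ] size along/across 23.2 19.4 yaw 9.2 phi -80.8
seed (np.int64(303), np.int64(175)) centre [ 481.3 -373. ] size along/across 23.7 19.8 yaw 9.4 phi -80.6
t 1.9 tcp [ 0.4773 -0.3894  0.3602] phi -96.9 turn [-17.62   0.05   0.05] shift mm [120.2   7.8 -13.2] q7 -59 op 1.00
```

```bash
python3 -m jog '[[0,0,0,-8.2,0,0,0.6],[0,0,0,-8.2,0,0,0.6],[0,7.3,-15.4,0,0,0,0.6],[40,0,0,0,0,0,0.6],[40,0,0,0,0,0,0.6],[30,0,0,0,0,0,0.6],[0,0,0,0,0,0,0.6],[0,0,0,0,0,0,0.6],[0,0,0,0,0,0,0.6]]'
python3 - <<'E'
from h import *
w=grab('wrist','w2.png')
for t in (14,20): bead(w,[.482,-.374,.176],tol=t)
plan([.482,-.374,.137],-80.5)
E
```

```text
clock: 2.75
ee_pos: [0.4845, -0.3721, 0.2524]
ee_rot: [46.6, 89.8, -33.9]
wrist_force: [1.1, 0.2, -0.2]
opening: 0.6
seed (np.int64(319), np.int64(213)) centre [ 481.6 -372.7] size along/across 22.2 18.3 yaw 9.6 phi -80.4
seed (np.int64(319), np.int64(213)) centre [ 481.3 -373.2] size along/across 22.9 18.9 yaw 9.1 phi -80.9
t 2.8 tcp [ 0.4846 -0.3721  0.2526] phi -80.4 turn [ 0.1   0.17 -0.18] shift mm [115.6  -2.8   1.4] q7 -45 op 0.60
```

View pics/w2.png

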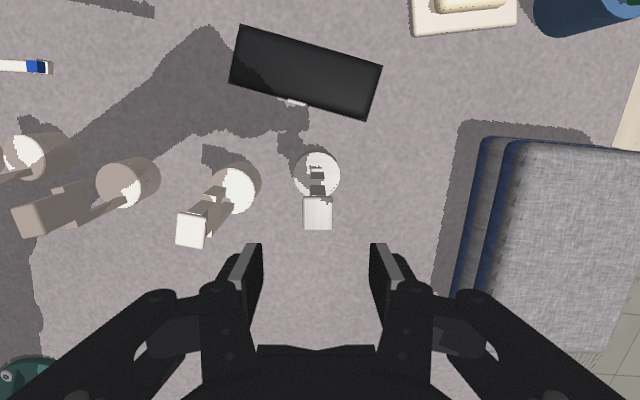

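```bash
python3 -m jog '[[0,-2.8,1.4,0,0,0,0.6],[40,0,0,0,0,0,0.6],[40,0,0,0,0,0,0.6],[35,0,0,0,0,0,0.6],[0,0,0,0,0,0,0.6],[0,0,0,0,0,0,0],[0,0,0,0,0,0,0],[0,0,0,0,0,0,0],[0,0,0,0,0,0,0],[0,0,0,0,0,0,0],[0,0,0,0,0,0,0]]'
python3 -m jog '[[-30,0,0,0,0,0,0],[-40,0,0,0,0,0,0],[-40,0,0,0,0,0,0],[-40,0,0,0,0,0,0],[-40,0,0,0,0,0,0],[-30,0,0,0,0,0,0],[0,0,0,0,0,0,0],[0,0,0,0,0,0,0]]'
python3 - <<'E'
from h import *
f=grab('scene','s2.png'); p,R,s=tool()
u,v=proj(f,p).astype(int); cr=f['image'][max(v-70,0):v+110,max(u-90,0):u+130,::-1]
cv2.imwrite('pics/s2c.png',cv2.resize(cr,None,fx=3,fy=3))
plan([*rack(-.2013,-.07),.264+.03+.022],-96.7)
E
```

```text
clock: 3.9
ee_pos: [0.4823, -0.3741, 0.1378]
ee_rot: [46.7, 89.7, -33.6]
wrist_force: [-1.2, 0.8, 7.5]
opening: 0.239
clock: 4.7
ee_pos: [0.4805, -0.3729, 0.3561]
ee_rot: [47.1, 89.9, -33.3]
wrist_force: [0.5, 0.1, -1.8]
opening: 0.243
t 4.8 tcp [ 0.4799 -0.3725  0.3546] phi -80.3 turn [16.36 -0.05  0.07] shift mm [  38.6   22.2 -191. ] q7 -45 op 0.24
```

View pics/s2c.png

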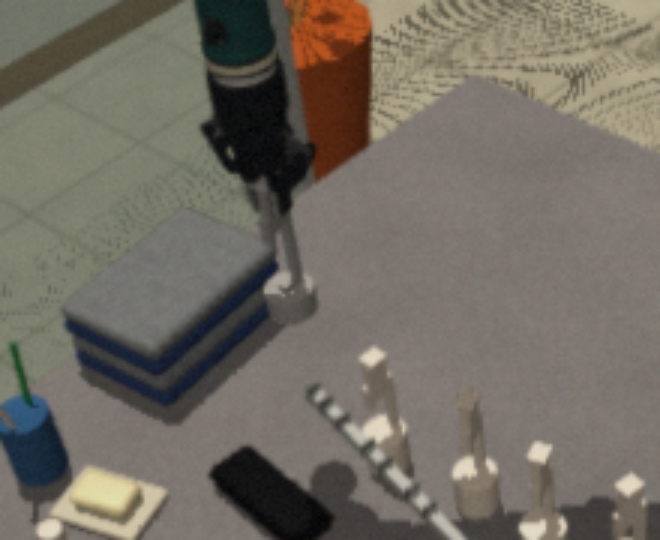

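```bash
python3 -m jog '[[0,0,0,8.2,0,0,0],[0,0,0,8.2,0,0,0],[0,4.4,-38,0,0,0,0],[0,4.4,-38,0,0,0,0],[0,4.4,-38,0,0,0,0],[0,4.4,-38,0,0,0,0],[0,4.4,-38,0,0,0,0],[20,0,0,0,0,0,0],[18,0,0,0,0,0,0],[0,0,0,0,0,0,0],[0,0,0,0,0,0,0],[0,0,0,0,0,0,0]]'
python3 - <<'E'
from h import *
f=grab('scene'); w=grab('wrist','w3.png')
plan([*rack(-.2013,-.07),.316],-96.7)
X=[*rack(-.2013),.264]; print(X,proj(w,X),proj(f,X))
u,v=proj(f,X).astype(int); cv2.imwrite('pics/s3c.png',cv2.resize(f['image'][v-80:v+100,u-90:u+110,::-1],None,fx=3,fy=3))
a=cv2.imread('pics/w3.png')[:400];b=cv2.imread('pics/s3c.png');b=cv2.resize(b,(444,400));cv2.imwrite('pics/c3.png',cv2.resize(np.hstack([a[:,100:456],b]),(800,400)))
E
```

```text
clock: 5.95
ee_pos: [0.525, -0.1874, 0.3175]
ee_rot: [57.7, 90.0, -39.1]
wrist_force: [-0.0, -0.0, -0.8]
opening: 0.245
t 6.0 tcp [ 0.5253 -0.1874  0.318 ] phi -96.8 turn [-0.08  0.02 -0.08] shift mm [ 2.  -1.3 -1.9] q7 -81 op 0.25
[np.float64(0.5937141806219042), np.float64(-0.19352525175209728), 0.264] [314.51217881 110.78931067] [234.67315222 171.31787046]
```

View pics/c3.png

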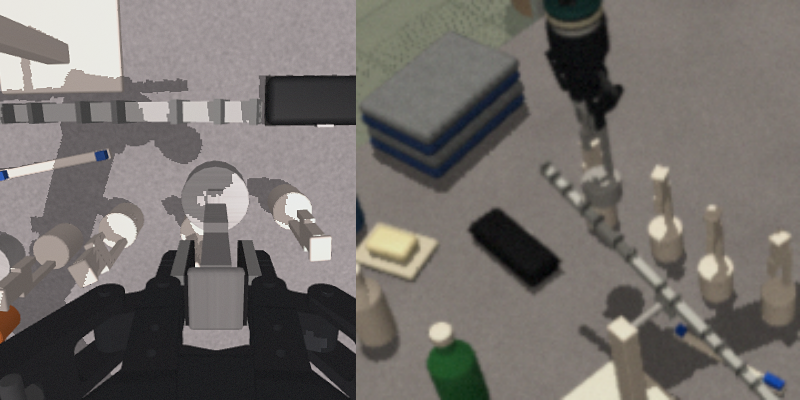

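```bash
python3 - <<'E'
from h import *
a=cv2.imread('pics/w3.png')[85:135,100:380]; cv2.imwrite('pics/w3c.png',cv2.resize(a,None,fx=2.8,fy=4,interpolation=cv2.INTER_NEAREST))
E
```

```text
(no output)
```

View pics/w3c.png

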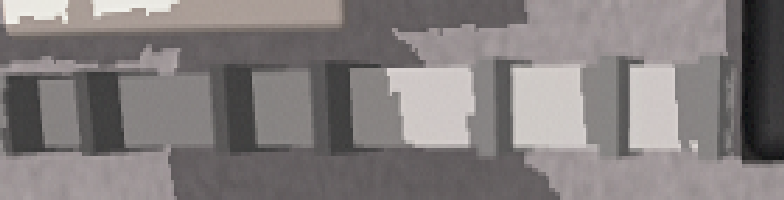

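```bash
python3 - <<'E'
from h import *
w=grab('wrist'); th=-.26
for y,u in((-.215,298),(-.150,201.4),(-.085,121.5)):
    yy=y*np.cos(th)-.025*np.sin(th); z=.185+y*np.sin(th)+.025*np.cos(th)
    m=onz(w,u,112,z)[:2]; a=np.radians(YAW); d=m-O
    print(y,yy,z,m.round(4),'rack x,y',(d@[np.cos(a),np.sin(a)]).round(4),(d@[-np.sin(a),np.cos(a)]).round(4))
E
```

```text
-0.215 -0.20134683150161647 0.26443206811017617 [ 0.5942 -0.1836] rack x,y -0.0006 -0.1914
-0.15 -0.1385314829228731 0.2477218322371861 [ 0.602 -0.12 ] rack x,y -0.0003 -0.1273
-0.085 -0.07571613434412974 0.23101159636419602 [ 0.6104 -0.0565] rack x,y 0.0005 -0.0632
```

```bash
sed -i 's/^O=np.array.*;/O=np.array([.6185,.0173]);/' h.py; python3 - <<'E'
from h import *
plan([*rack(-.2013,0),.316],-96.7)
E
```

```text
t 6.1 tcp [ 0.5252 -0.1874  0.318 ] phi -96.8 turn [-0.08  0.01 -0.08] shift mm [  2.   68.8 -12.9] q7 -81 op 0.24
```

```bash
python3 -m jog '[[0,0,-13,0,0,0,0],[0,20,0,0,0,0,0],[0,20,0,0,0,0,0],[0,20,0,0,0,0,0],[0,10,0,0,0,0,0],[0,0,0,0,0,0,0],[0,0,0,0,0,0,0],[15,0,0,0,0,0,0],[13,0,0,0,0,0,0],[0,0,0,0,0,0,0],[0,0,0,0,0,0,0]]'
python3 - <<'E'
from h import *
w=grab('wrist','w4.png');f=grab('scene')
plan([*rack(-.215,0.001),.234],-96.7)
X=[*rack(-.2013),.264]; u,v=proj(f,X).astype(int); b=cv2.resize(f['image'][v-50:v+50,u-50:u+50,::-1],(400,400)); cv2.imwrite('pics/c4.png',np.hstack([w['image'][:,120:520,::-1],b]))
E
```

```text
clock: 7.2
ee_pos: [0.5952, -0.1822, 0.289]
ee_rot: [-96.5, 89.9, 166.7]
wrist_force: [0.5, -0.6, -0.0]
opening: 0.246
t 7.3 tcp [ 0.596  -0.1824  0.2898] phi -96.8 turn [-0.05  0.01 -0.04] shift mm [55.8  0.  14.1] q7 -83 op 0.24
```

View pics/c4.png

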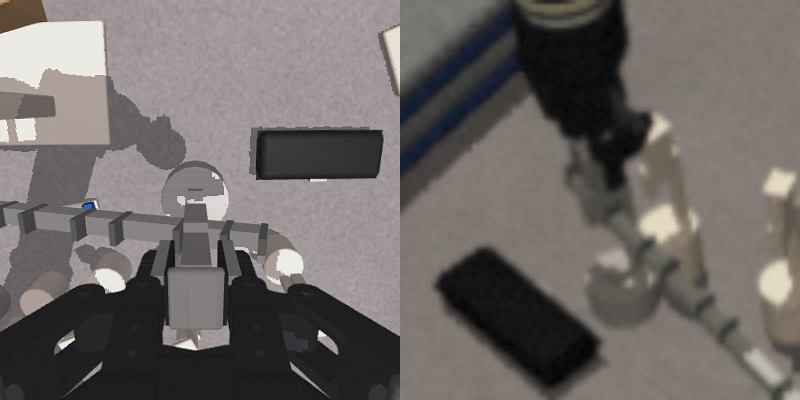

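```bash
python3 -m jog '[[10,0,2,0,0,0,0],[10,0,3,0,0,0,0],[10,0,3,0,0,0,0],[10,0,3,0,0,0,0],[10,0,2,0,0,0,0],[6,0,1,0,0,0,0],[0,0,0,0,0,0,0],[0,0,0,0,0,0,0]]'
python3 - <<'E'
from h import *
plan([*rack(-.215,0.001),.232],-96.7)
f=grab('top')
g=cv2.cvtColor(f['image'],cv2.COLOR_RGB2HSV)
m=((g[:,:,1]>90)&((g[:,:,0]>165)|(g[:,:,0]<4))).astype(np.uint8)
n,l,st,c=cv2.connectedComponentsWithStats(m); i=np.argmax(st[1:,4])+1; print('pink',c[i],st[i])
print(proj(f,[*rack(.232),.10]),proj(f,[*rack(.232),.16]))
E
```

```text
clock: 8.1
ee_pos: [0.5937, -0.1961, 0.233]
ee_rot: [-93.1, 89.9, 170.2]
wrist_force: [0.2, 0.0, -0.5]
opening: 0.244
t 8.1 tcp [ 0.5937 -0.1961  0.233 ] phi -96.7 turn [-0.04 -0.    0.09] shift mm [1.  0.7 0.2] q7 -81 op 0.24Traceback (most recent call last):
  File "<stdin>", line 6, in <module>
    return _wrapfunc(a, 'argmax', axis=axis, out=out, **kwds)
    return bound(*args, **kwds)
ValueError: attempt to get argmax of an empty sequence
```

```bash
python3 -m jog '[[0,0,0,0,0,0,0.55],[0,0,0,0,0,0,0.55],[0,0,0,0,0,0,0.55],[0,0,0,0,0,0,0.55],[0,0,0,0,0,0,0.55],[-20,0,0,0,0,0,0.55],[-40,0,0,0,0,0,0.55],[-40,0,0,0,0,0,0.55],[0,0,0,0,0,0,0.55],[0,0,0,0,0,0,0.55],[0,0,0,0,0,0,0.55],[0,0,0,0,0,0,0.55],[0,0,0,0,0,0,0.55],[0,0,0,0,0,0,0.55],[0,0,0,0,0,0,0.55]]'
python3 - <<'E'
from h import *
f=grab('top','t5.png');s=grab('scene','s5.png');w=grab('wrist','w5.png')
a=cv2.resize(f['image'][120:260,180:460,::-1],(560,280));b=cv2.resize(s['image'][140:320,200:420,::-1],(391,320))
c=w['image'][:,:,::-1];c=cv2.resize(c,(409,256))
o=np.zeros((600,800,3),np.uint8);o[:280,:560]=a;o[280:,:391]=b;o[280:536,391:]=c;cv2.imwrite('pics/c5.png',o)
print(bot.get_state()['ee_pos'],proj(s,[*rack(.232),.21]),proj(s,[*rack(-.25),.21]),proj(f,[*rack(-.25),.21]),proj(f,[*rack(.25),.21]))
E
```

```text
clock: 9.65
ee_pos: [0.5941, -0.1961, 0.3328]
ee_rot: [-95.6, 90.0, 167.7]
wrist_force: [-0.1, 0.8, -0.3]
opening: 0.549
[ 0.59428783 -0.1961441   0.33318094] [343.62768133 268.89429634] [229.48639258 177.40772321] [394.15005337 151.03359538] [221.42169036 150.59374882]
```

View pics/c5.png

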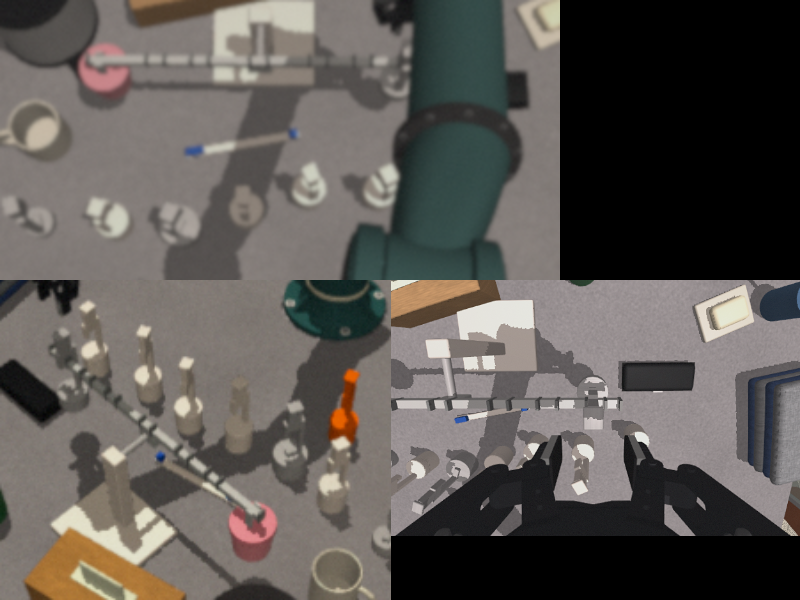

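```bash
python3 - <<'E'
from h import *
plan([.435,.057,.32],-96.7)
E
```

```text
t 9.8 tcp [ 0.5943 -0.1961  0.3332] phi -96.7 turn [-0.04  0.    0.01] shift mm [  13.2 -187.7 -232.8] q7 -81 op 0.55
```

```bash
python3 -m jog '[[-20,-20,0,0,0,0,0.6],[0,-40,0,0,0,0,0.6],[0,-40,-39,0,0,0,0.6],[0,-40,-39,0,0,0,0.6],[0,-30,-39,0,0,0,0.6],[0,-18,-39,0,0,0,0.6],[0,0,-39,0,0,0,0.6],[0,0,-38,0,0,0,0.6],[33,0,0,0,0,0,0.6],[0,0,0,0,0,0,0.6],[0,0,0,0,0,0,0.6],[0,0,0,0,0,0,0.6]]'
python3 - <<'E'
from h import *
w=grab('wrist','w6.png')
for t in(14,20): bead(w,[.435,.057,.176],tol=t)
plan([.435,.057,.137],-96.7)
E
```

```text
clock: 11.0
ee_pos: [0.4429, 0.0473, 0.3213]
ee_rot: [96.0, 89.9, -0.8]
wrist_force: [-0.7, -0.8, 0.6]
opening: 0.603
seed (np.int64(308), np.int64(196)) centre [443.7  53.7] size along/across 54.6 26.0 yaw -20.3 phi -110.3
seed (np.int64(308), np.int64(196)) centre [443.9  53.6] size along/across 55.0 26.0 yaw -20.3 phi -110.3
t 11.1 tcp [0.4431 0.0473 0.3214] phi -96.9 turn [-0.16 -0.02 -0.11] shift mm [184.4  -9.1  -8.7] q7 -110 op 0.60
```

```bash
python3 - <<'E'
from h import *
w=grab('wrist')
for t in(2,3,4,6,8): bead(w,[.435,.057,.176],tol=t)
im=w['image'];print(im[186:222:2,296:330:2,0])
E
```

```text
seed (np.int64(308), np.int64(196)) centre [430.3  60.7] size along/across 22.6 17.9 yaw -6.9 phi -96.9
seed (np.int64(308), np.int64(196)) centre [430.7  60.6] size along/across 22.8 18.8 yaw -10.2 phi -100.2
seed (np.int64(308), np.int64(196)) centre [430.7  60.6] size along/across 22.8 18.8 yaw -10.2 phi -100.2
seed (np.int64(308), np.int64(196)) centre [430.7  60.5] size along/across 22.9 19.3 yaw -10.5 phi -100.5
seed (np.int64(308), np.int64(196)) centre [430.7  60.2] size along/across 23.4 18.9 yaw -7.8 phi -97.8
[[143 139 133 177 142 144 108 106 226 228 226 224 225 226 229 150 147]
 [220 216 211 202 193 184 168 159 144 134 161 225 226 211 144 152 147]
 [226 225 225 226 226 226 226 226 226 226 214 224 192 144 144 144 145]
 [225 225 225 225 224 225 225 225 226 224 215 203 148 148 146 148 146]
 [224 225 225 224 225 225 225 225 226 225 207 155 149 148 148 151 156]
 [225 225 224 224 224 225 226 226 225 225 187 153 143 145 146 145 144]
 [225 225 224 224 224 224 225 224 225 226 168 143 150 151 145 149 148]
 [225 225 224 225 225 225 225 225 225 226 159 140 144 149 146 143 144]
 [225 224 225 225 223 225 224 224 225 226 160 147 139 152 148 145 141]
 [225 225 225 225 225 225 224 225 225 226 157 148 144 149 151 149 146]
 [224 225 224 225 225 225 224 225 224 226 163 149 149 152 149 148 148]
 [224 224 224 224 225 223 226 225 224 226 160 147 147 155 156 148 151]
 [225 224 225 225 225 225 224 225 225 230 144 147 149 150 152 150 151]
 [229 228 226 226 227 227 227 226 225 230 152 153 148 147 148 150 147]
 [141 147 153 150 120 153 144 149 190 173 146 146 146 150 148 153 151]
 [140 146 150 150 149 144 146 147 152 148 141 147 151 151 147 150 153]
 [144 148 154 153 150 150 155 151 152 150 147 152 151 152 146 141 144]
 [149 154 154 155 149 150 150 151 149 154 149 149 157 153 145 147 151]]
```

```bash
python3 - <<'E'
from h import *
plan([.4315,.0602,.137],-99)
E
```

```text
t 11.1 tcp [0.4431 0.0474 0.3214] phi -96.9 turn [ 2.15 -0.03 -0.11] shift mm [184.4 -13.4 -10.8] q7 -110 op 0.60
```

```bash
python3 -m jog '[[0,0,0,2.1,0,0,0.6],[0,-13.5,-11,0,0,0,0.6],[40,0,0,0,0,0,0.6],[40,0,0,0,0,0,0.6],[40,0,0,0,0,0,0.6],[40,0,0,0,0,0,0.6],[24,0,0,0,0,0,0.6],[0,0,0,0,0,0,0.6],[0,0,0,0,0,0,0.6],[0,0,0,0,0,0,0],[0,0,0,0,0,0,0],[0,0,0,0,0,0,0],[0,0,0,0,0,0,0],[0,0,0,0,0,0,0],[0,0,0,0,0,0,0]]'
python3 - <<'E'
from h import *
plan([*rack(.085,-.07),.340],-96.7)
E
```

```text
clock: 12.6
ee_pos: [0.4322, 0.0612, 0.1379]
ee_rot: [105.1, 89.8, 6.3]
wrist_force: [-0.7, -1.1, 6.9]
opening: 0.242
t 12.6 tcp [0.4322 0.0612 0.1379] phi -98.8 turn [-2.15 -0.05 -0.22] shift mm [-202.1  120.1  -63.2] q7 -119 op 0.24
```

```bash
python3 -m jog '[[-30,0,0,0,0,0,0],[-43,0,0,0,0,0,0],[-43,0,0,0,0,0,0],[-43,0,0,0,0,0,0],[-43,0,0,0,0,0,0],[0,30,-16,-2.1,0,0,0],[0,30,-16,0,0,0,0],[0,30,-16,0,0,0,0],[0,30,-15,0,0,0,0],[37,0,0,0,0,0,0],[37,0,0,0,0,0,0],[0,0,0,0,0,0,0],[0,0,0,0,0,0,0],[0,0,0,0,0,0,0]]'
python3 - <<'E'
from h import *
w=grab('wrist','w7.png')
plan([*rack(.085,0),.266],-96.7)
for y in(.15,.085,0): 
  for d in(-.011,.011): print(y,proj(w,[*rack(y+d,-.006),.21]))
v=int(proj(w,[*rack(.085),.21])[1]); cv2.imwrite('pics/w7c.png',cv2.resize(w['image'][v-60:v+60,120:520,::-1],(800,240)))
E
```

```text
clock: 14.0
ee_pos: [0.5589, 0.1088, 0.2666]
ee_rot: [110.8, 89.8, 14.0]
wrist_force: [0.5, 0.2, 0.3]
opening: 0.24
t 14.1 tcp [0.559  0.1088 0.2667] phi -96.7 turn [-0.05 -0.09 -0.24] shift mm [ 0.7 69.8 -1.1] q7 -117 op 0.24
0.15 [228.14764236 119.47744919]
0.15 [192.84824229 119.80578175]
0.085 [334.17126747 119.21785412]
0.085 [298.15195678 119.1869163 ]
0 [471.18125623 120.47839752]
0 [436.34660291 119.97835938]
```

View pics/w7c.png

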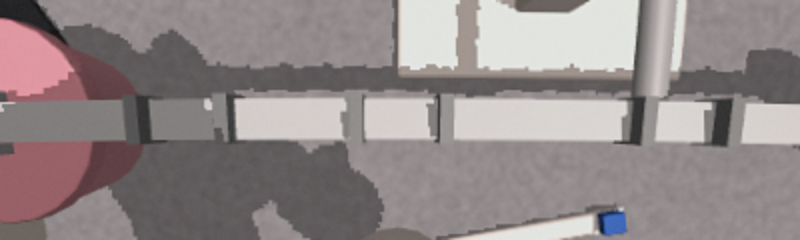

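```bash
sed -i 's/^O=np.array.*;/O=np.array([.6182,.0148]);/' h.py; python3 -m jog '[[0,0,1.5,0,0,0,0],[0,20,0,0,0,0,0],[0,20,0,0,0,0,0],[0,20,0,0,0,0,0],[0,10,0,0,0,0,0],[0,0,0,0,0,0,0],[0,0,0,0,0,0,0],[10,0,0,0,0,0,0],[10,0,0,0,0,0,0],[10,0,0,0,0,0,0],[4,0,0,0,0,0,0],[0,0,0,0,0,0,0],[0,0,0,0,0,0,0]]'
python3 - <<'E'
from h import *
plan([*rack(.085,0),.232],-96.7)
w=grab('wrist','w8.png'); cv2.imwrite('pics/w8c.png',w['image'][100:400,120:520,::-1])
E
```

```text
clock: 15.35
ee_pos: [0.6269, 0.0987, 0.23]
ee_rot: [-62.6, 90.0, -159.3]
wrist_force: [-0.4, -0.5, -0.1]
opening: 0.242
t 15.3 tcp [0.6269 0.0987 0.23  ] phi -96.7 turn [-0.04  0.01  0.03] shift mm [-2.   1.2 -0.7] q7 -114 op 0.24
```

View pics/w8c.png

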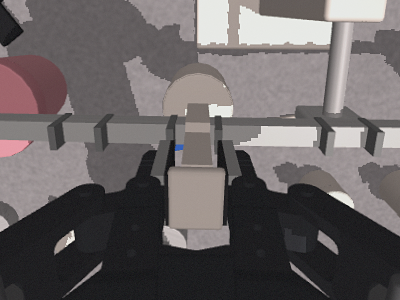

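```bash
python3 -m jog '[[0,0,0,0,0,0,0.5],[0,0,0,0,0,0,0.5],[0,0,0,0,0,0,0.5],[0,0,0,0,0,0,0.5],[0,0,0,0,0,0,0.5],[-20,0,0,0,0,0,0.5],[-40,0,0,0,0,0,0.5],[-40,0,0,0,0,0,0.6],[0,0,0,0,0,0,0.6],[0,0,0,0,0,0,0.6]]'
python3 - <<'E'
from h import *
f=grab('top'); cv2.imwrite('pics/t9.png',f['image'][:,:,::-1])
plan([.439,-.157,.32],-96.7)
E
```

```text
clock: 16.4
ee_pos: [0.6275, 0.0989, 0.3316]
ee_rot: [107.3, 89.8, 10.5]
wrist_force: [-0.3, 0.9, -1.0]
opening: 0.598
t 16.4 tcp [0.6265 0.0986 0.33  ] phi -96.7 turn [-0.04  0.02  0.03] shift mm [  10.  -156.4  275.7] q7 -113 op 0.60
```

```bash
python3 -m jog '[[-10,-40,0,0,0,0,0.6],[0,-40,30,0,0,0,0.6],[0,-40,40,0,0,0,0.6],[0,-36,40,0,0,0,0.6],[0,0,40,0,0,0,0.6],[0,0,42,0,0,0,0.6],[0,0,42,0,0,0,0.6],[0,0,42,0,0,0,0.6],[20,0,0,0,0,0,0.6],[0,0,0,0,0,0,0.6],[0,0,0,0,0,0,0.6],[0,0,0,0,0,0,0.6]]'
python3 - <<'E'
from h import *
w=grab('wrist','w10.png')
for t in(4,8,14): bead(w,[.439,-.157,.176],tol=t)
plan([.439,-.157,.137],-96.7)
E
```

```text
clock: 17.65
ee_pos: [0.4479, -0.1493, 0.3203]
ee_rot: [-126.8, 90.0, 136.6]
wrist_force: [0.2, 0.2, 0.0]
opening: 0.599
seed (np.int64(326), np.int64(195)) centre [ 437.1 -152.9] size along/across 22.9 18.5 yaw 19.9 phi -70.1
seed (np.int64(326), np.int64(195)) centre [ 437.  -153.2] size along/across 23.3 19.0 yaw 19.9 phi -70.1
seed (np.int64(326), np.int64(195)) centre [ 437.2 -153.3] size along/across 23.8 19.3 yaw 19.0 phi -71.0
t 17.7 tcp [ 0.4481 -0.1493  0.3205] phi -96.6 turn [ 0.1  -0.01 -0.01] shift mm [183.5  -8.2   8.7] q7 -84 op 0.60
```

```bash
python3 - <<'E'
from h import *
plan([.4375,-.153,.137],-70.5)
E
```

```text
t 17.7 tcp [ 0.4481 -0.1493  0.3205] phi -96.6 turn [-2.61e+01 -1.00e-02 -1.00e-02] shift mm [ 1.835e+02 -1.130e+01 -1.000e-01] q7 -84 op 0.60
```

```bash
python3 -m jog '[[0,0,0,-8.5,0,0,0.6],[0,0,0,-8.5,0,0,0.6],[0,0,0,-8.5,0,0,0.6],[0,-11.3,0,-0.6,0,0,0.6],[40,0,0,0,0,0,0.6],[40,0,0,0,0,0,0.6],[40,0,0,0,0,0,0.6],[40,0,0,0,0,0,0.6],[23,0,0,0,0,0,0.6],[0,0,0,0,0,0,0.6],[0,0,0,0,0,0,0.6],[0,0,0,0,0,0,0],[0,0,0,0,0,0,0],[0,0,0,0,0,0,0],[0,0,0,0,0,0,0],[0,0,0,0,0,0,0],[0,0,0,0,0,0,0]]'
python3 - <<'E'
from h import *
plan([*rack(-.085,-.07),.340],-96.7)
w=grab('wrist','w11.png')
E
```

```text
clock: 19.4
ee_pos: [0.4383, -0.1544, 0.1389]
ee_rot: [55.3, 89.8, -15.4]
wrist_force: [-0.5, 0.2, 6.9]
opening: 0.249
t 19.4 tcp [ 0.4383 -0.1544  0.1389] phi -70.7 turn [26.04  0.07 -0.18] shift mm [-201.1   89.  -104.1] q7 -59 op 0.25
```

```bash
python3 -m jog '[[-30,0,0,0,0,0,0],[-43,0,0,0,0,0,0],[-43,0,0,0,0,0,0],[-43,0,0,0,0,0,0],[-42,0,0,8.5,0,0,0],[0,0,0,8.5,0,0,0],[0,0,0,8.5,0,0,0],[0,30,-26,0.5,0,0,0],[0,30,-26,0,0,0,0],[0,29,-26,0,0,0,0],[0,0,-26,0,0,0,0],[30,0,0,0,0,0,0],[30,0,0,0,0,0,0],[0,0,0,0,0,0,0],[0,0,0,0,0,0,0],[0,0,0,0,0,0,0]]'
python3 - <<'E'
from h import *
w=grab('wrist'); s=grab('scene')
plan([*rack(-.085,0),.264],-96.7)
for y in(-.15,-.085,0): 
  for d in(-.011,.011): print(y,proj(w,[*rack(y+d,-.006),.21]).round(1))
print('cup end level',proj(s,[*rack(.25),.21]),'0.1',proj(s,[*rack(.25),.185]))
print('R end level',proj(s,[*rack(-.25),.21]),'0.1',proj(s,[*rack(-.25),.235]))
v=int(proj(w,[*rack(-.085),.21])[1]); o=np.zeros((560,800,3),np.uint8)
o[:240]=cv2.resize(w['image'][v-60:v+60,120:520,::-1],(800,240)); o[240:]=cv2.resize(s['image'][170:282,210:370,::-1],(800,560))[:320] ; o[240:]=cv2.resize(s['image'][160:288,200:520-0,::-1],(800,320)); cv2.imwrite('pics/c12.png',o)
E
```

```text
clock: 21.05
ee_pos: [0.5383, -0.0611, 0.2801]
ee_rot: [92.5, 89.8, -4.2]
wrist_force: [0.4, 0.3, 0.1]
opening: 0.241
t 21.1 tcp [ 0.5383 -0.0611  0.2801] phi -96.7 turn [ 0.03 -0.01 -0.2 ] shift mm [16.1 70.5  0.3] q7 -97 op 0.24
-0.15 [434.  118.6]
-0.15 [400.8 118.2]
-0.085 [335.2 117.7]
-0.085 [301.4 117.6]
0 [205.4 118. ]
0 [172.5 118.4]
cup end level [347.9543265  272.33263374] 0.1 [347.61212327 277.35130784]
R end level [228.98696469 177.0020678 ] 0.1 [227.79521693 171.4171798 ]
```

View pics/c12.png

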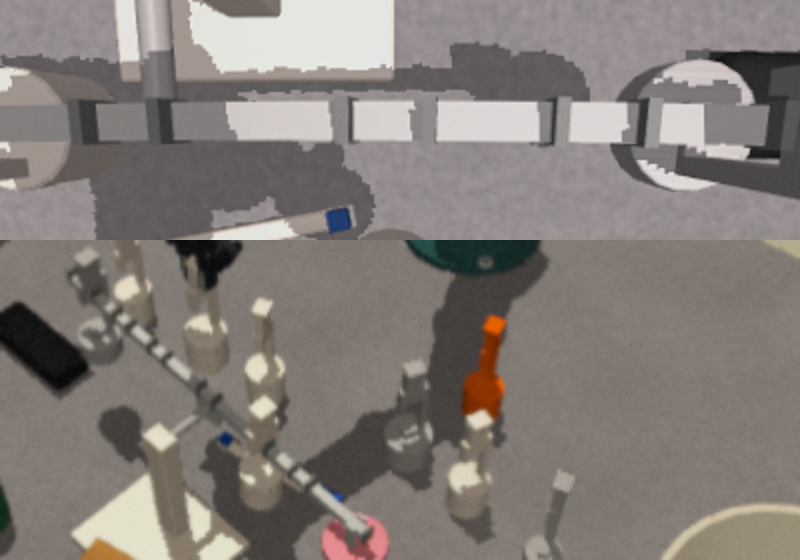

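```bash
python3 -m jog '[[14,0,-1,0,0,0,0],[0,20,0,0,0,0,0],[0,20,0,0,0,0,0],[0,20,0,0,0,0,0],[0,10.5,0,0,0,0,0],[0,0,0,0,0,0,0],[0,0,0,0,0,0,0],[10,0,0,0,0,0,0],[10,0,0,0,0,0,0],[10,0,0.5,0,0,0,0],[4,0,0.5,0,0,0,0],[0,0,0,0,0,0,0],[0,0,0,0,0,0,0]]'
python3 - <<'E'
from h import *
plan([*rack(-.085,0),.232],-96.7)
w=grab('wrist','w13.png')
E
python3 -m jog '[[0,0,0,0,0,0,0.5],[0,0,0,0,0,0,0.5],[0,0,0,0,0,0,0.5],[0,0,0,0,0,0,0.5],[0,0,0,0,0,0,0.5],[0,0,0,0,0,0,0.5]]'
python3 - <<'E'
from h import *
w=grab('wrist','w13b.png'); bead(w,[*rack(-.085),.271],z=.271,tol=14); plan([.437,.267,.32],-96.7)
E
```

```text
clock: 22.45
ee_pos: [0.607, -0.0686, 0.23]
ee_rot: [-110.0, 89.9, 153.4]
wrist_force: [-0.3, -0.8, 0.2]
opening: 0.247
t 22.4 tcp [ 0.607  -0.0686  0.23  ] phi -96.6 turn [ 0.07 -0.02  0.06] shift mm [-2.   1.4  0.9] q7 -96 op 0.25
clock: 23.1
ee_pos: [0.6073, -0.0689, 0.2303]
ee_rot: [84.4, 90.0, -12.2]
wrist_force: [-0.2, -0.2, 0.1]
opening: 0.5
seed (np.int64(321), np.int64(301)) centre [605.6 -60.4] size along/across 30.8 30.7 yaw -3.7 phi -93.7
t 23.1 tcp [ 0.6073 -0.069   0.2303] phi -96.6 turn [ 0.06  0.   -0.  ] shift mm [ -89.7 -208.3 -313.8] q7 -96 op 0.50
```

```bash
python3 -m jog '[[-20,0,0,0,0,0,0.5],[-40,0,0,0,0,0,0.5],[-45,0,0,0,0,0,0.6],[0,-30,0,0,0,0,0.6],[0,0,0,0,0,0,0.6],[0,0,0,0,0,0,0.6],[0,0,0,0,0,0,0.6],[0,0,0,0,0,0,0.6]]'
python3 - <<'E'
from h import *
w=grab('wrist','w14.png')
for y in(.085,-.085,-.215): bead(w,[*rack(y),.271],z=.271,tol=14); print('exp',rack(y))
plan([.437,.267,.33],-96.7)
E
```

```text
clock: 23.95
ee_pos: [0.5778, -0.0655, 0.3346]
ee_rot: [-88.4, 89.9, 175.0]
wrist_force: [1.0, 0.7, -0.6]
opening: 0.601
seed (np.int64(69), np.int64(171)) centre [625.9 100.9] size along/across 23.7 19.6 yaw -7.2 phi -97.2
exp [0.62811701 0.09921951]
seed (np.int64(319), np.int64(170)) centre [611.3 -67.3] size along/across 13.2 19.0 yaw -6.6 phi -96.6
exp [ 0.60828299 -0.06961951]
seed (np.int64(512), np.int64(171)) centre [ 592.5 -196.4] size along/across 22.7 18.5 yaw -6.4 phi -96.4
exp [ 0.59311579 -0.19873169]
t 24.0 tcp [ 0.5778 -0.0655  0.3346] phi -96.6 turn [0.06 0.   0.05] shift mm [   4.6 -178.6 -313.8] q7 -96 op 0.60
```

```bash
python3 -m jog '[[0,-45,0,0,0,0,0.6],[0,-45,-30,0,0,0,0.6],[0,-44,-40,0,0,0,0.6],[0,-44,-40,0,0,0,0.6],[0,0,-40,0,0,0,0.6],[0,0,-42,0,0,0,0.6],[0,0,-42,0,0,0,0.6],[0,0,-40,0,0,0,0.6],[0,0,-40,0,0,0,0.6],[10,0,0,0,0,0,0.6],[0,0,0,0,0,0,0.6],[0,0,0,0,0,0,0.6],[0,0,0,0,0,0,0.6]]'
python3 - <<'E'
from h import *
w=grab('wrist','w15.png')
for t in(4,8,14): bead(w,[.437,.267,.176],tol=t)
plan([.437,.267,.137],-96.7)
E
```

```text
clock: 25.3
ee_pos: [0.4528, 0.2485, 0.3253]
ee_rot: [-2.9, 90.0, -99.7]
wrist_force: [-0.0, 0.5, -0.8]
opening: 0.603
seed (np.int64(300), np.int64(204)) centre [437.3 272. ] size along/across 23.7 19.0 yaw -26.2 phi -116.2
seed (np.int64(300), np.int64(204)) centre [437.3 272. ] size along/across 24.5 19.6 yaw -26.9 phi -116.9
seed (np.int64(300), np.int64(204)) centre [437.4 271.8] size along/across 24.8 20.4 yaw -26.2 phi -116.2
t 25.4 tcp [0.4528 0.2486 0.3254] phi -96.8 turn [-0.08  0.03 -0.02] shift mm [188.4 -17.9 -16.4] q7 -136 op 0.60
```

```bash
python3 - <<'E'
from h import *
plan([.4375,.271,.137],-116.3)
E
```

```text
t 25.4 tcp [0.4528 0.2486 0.3254] phi -96.8 turn [19.52  0.03 -0.02] shift mm [188.4 -23.7 -13.2] q7 -136 op 0.60
```

```bash
python3 -m jog '[[0,0,0,8.5,0,0,0.6],[0,0,0,8.5,0,0,0.6],[0,-24,-13,2.5,0,0,0.6],[40,0,0,0,0,0,0.6],[40,0,0,0,0,0,0.6],[40,0,0,0,0,0,0.6],[0,0,0,0,0,0,0.6],[0,0,0,0,0,0,0.6]]'
python3 - <<'E'
from h import *
w=grab('wrist','w16.png')
for t in(4,14): bead(w,[.437,.271,.176],tol=t)
plan([.4375,.271,.137],-116.3)
E
```

```text
clock: 26.15
ee_pos: [0.4361, 0.2711, 0.2058]
ee_rot: [-14.4, 90.0, -130.6]
wrist_force: [0.4, 1.7, 1.2]
opening: 0.601
seed (np.int64(317), np.int64(231)) centre [437.5 271.9] size along/across 23.0 18.8 yaw -26.1 phi -116.1
seed (np.int64(317), np.int64(231)) centre [437.5 271.7] size along/across 24.3 20.5 yaw -26.1 phi -116.1
t 26.2 tcp [0.4369 0.272  0.2069] phi -116.2 turn [ 0.11 -0.13 -0.08] shift mm [69.9  0.9  0.6] q7 -161 op 0.60
```

```bash
python3 -m jog '[[35,0,0,0,0,0,0.6],[35,0,0,0,0,0,0.6],[0,0,0,0,0,0,0.6],[0,0,0,0,0,0,0.6],[0,0,0,0,0,0,0],[0,0,0,0,0,0,0],[0,0,0,0,0,0,0],[0,0,0,0,0,0,0],[0,0,0,0,0,0,0],[0,0,0,0,0,0,0],[-30,0,0,0,0,0,0],[-43,0,0,0,0,0,0],[-43,0,0,0,0,0,0],[-43,0,0,-8.5,0,0,0],[-43,0,0,-8.5,0,0,0],[0,0,0,-2.6,0,0,0],[0,0,0,0,0,0,0],[0,0,0,0,0,0,0]]'
python3 - <<'E'
from h import *
plan([*rack(.15,-.07),.266],-96.7)
w=grab('wrist','w17.png')
E
```

```text
clock: 28.0
ee_pos: [0.4351, 0.2709, 0.3371]
ee_rot: [-32.8, 89.9, -129.4]
wrist_force: [-0.1, 0.5, -0.4]
opening: 0.247
t 28.0 tcp [0.4351 0.2709 0.3371] phi -96.6 turn [0.09 0.05 0.03] shift mm [ 71.1 141.8  83. ] q7 -139 op 0.25
```

```bash
python3 -m jog '[[0,0,28,0,0,0,0],[0,35,28,0,0,0,0],[0,36,27,0,0,0,0],[0,36,0,0,0,0,0],[0,35,0,0,0,0,0],[35,0,0,0,0,0,0],[34,0,0,0,0,0,0],[0,0,0,0,0,0,0],[0,0,0,0,0,0,0],[0,0,0,0,0,0,0]]'
python3 - <<'E'
from h import *
plan([*rack(.15,0),.266],-96.7)
w=grab('wrist','w18.png')
for y in(.15,.085): 
  for d in(-.011,.011): print(y,proj(w,[*rack(y+d,-.006),.21]).round(1))
v=int(proj(w,[*rack(.15),.21])[1]); print(v); r=cv2.medianBlur(w['image'],3)[v-3:v+4,230:430,1].mean(0).astype(int); print(r.tolist())
bead(w,[*rack(.085),.271],z=.271,tol=10)
E
```

```text
clock: 29.05
ee_pos: [0.5682, 0.1737, 0.2697]
ee_rot: [118.6, 89.9, 22.1]
wrist_force: [0.3, 0.9, 0.0]
opening: 0.244
t 29.1 tcp [0.5682 0.1737 0.2697] phi -96.5 turn [ 0.17 -0.06 -0.12] shift mm [ 3.7 68.2  1.9] q7 -125 op 0.24
0.15 [339.1 121.8]
0.15 [303.7 121.6]
0.085 [442.6 123. ]
0.085 [407.9 122.5]
111
[169, 191, 200, 199, 200, 200, 201, 201, 201, 202, 202, 201, 201, 201, 201, 201, 202, 202, 202, 202, 202, 202, 202, 203, 203, 204, 203, 203, 203, 203, 204, 204, 204, 204, 205, 204, 205, 204, 205, 205, 205, 205, 205, 205, 205, 205, 205, 206, 206, 206, 206, 206, 206, 207, 208, 208, 208, 208, 208, 208, 209, 209, 173, 134, 123, 124, 135, 138, 139, 139, 139, 138, 123, 123, 202, 210, 211, 210, 210, 210, 210, 210, 210, 210, 211, 211, 211, 211, 212, 212, 212, 212, 212, 212, 212, 213, 213, 213, 213, 213, 214, 214, 214, 214, 215, 160, 126, 127, 126, 86, 86, 146, 147, 145, 145, 145, 145, 171, 215, 215, 215, 215, 214, 215, 215, 215, 215, 215, 215, 215, 215, 215, 215, 215, 215, 215, 215, 215, 215, 215, 215, 215, 214, 214, 214, 214, 214, 214, 214, 214, 214, 214, 214, 214, 207, 184, 171, 151, 125, 125, 125, 126, 126, 126, 125, 125, 125, 125, 125, 125, 126, 125, 99, 59, 50, 50, 53, 77, 82, 84, 83, 83, 82, 88, 123, 125, 126, 126, 119, 87, 85, 86, 86, 86, 86, 86, 86, 86, 86, 86]
seed (np.int64(472), np.int64(114)) centre [626.1  98.3] size along/across 23.0 19.1 yaw -8.3 phi -98.3
```

```bash
python3 -m jog '[[3,0,2,0,0,0,0],[0,20,0,0,0,0,0],[0,20,0,0,0,0,0],[0,19,0,0,0,0,0],[0,10,0,0,0,0,0],[0,0,0,0,0,0,0],[0,0,0,0,0,0,0],[10,0,0,0,0,0,0],[10,0,0,0,0,0,0],[10,0,0,0,0,0,0],[4,0,0,0,0,0,0],[0,0,0,0,0,0,0],[0,0,0,0,0,0,0]]'
python3 - <<'E'
from h import *
plan([*rack(.15,0),.232],-96.7)
w=grab('wrist','w19.png')
E
python3 -m jog '[[0,0,0,0,0,0,0.47],[0,0,0,0,0,0,0.47],[0,0,0,0,0,0,0.47],[0,0,0,0,0,0,0.47],[0,0,0,0,0,0,0.47],[-20,0,0,0,0,0,0.47],[-40,0,0,0,0,0,0.47],[-40,0,0,0,0,0,0.6],[0,-30,0,0,0,0,0.6],[0,0,0,0,0,0,0.6],[0,0,0,0,0,0,0.6],[0,0,0,0,0,0,0.6]]'
python3 - <<'E'
from h import *
w=grab('wrist','w20.png')
for y in(.15,.085): bead(w,[*rack(y),.269],z=.269,tol=10); print('exp',rack(y))
plan([.454,-.284,.33],-96.7)
E
```

```text
clock: 30.4
ee_pos: [0.6357, 0.1632, 0.2311]
ee_rot: [-72.2, 90.0, -168.8]
wrist_force: [-0.8, 0.3, -1.0]
opening: 0.239
t 30.4 tcp [0.6357 0.1632 0.2311] phi -96.5 turn [0.16 0.   0.01] shift mm [-0.9 -0.  -0.6] q7 -122 op 0.24
clock: 31.65
ee_pos: [0.6061, 0.1661, 0.3307]
ee_rot: [-33.0, 90.0, -129.6]
wrist_force: [-0.4, -0.3, 0.1]
opening: 0.598
seed (np.int64(316), np.int64(172)) centre [639.  168.6] size along/across 15.8 17.1 yaw -7.5 phi -97.5
exp [0.63570061 0.1637756 ]
seed (np.int64(415), np.int64(173)) centre [627.9  98.9] size along/across 21.4 35.5 yaw -6.2 phi -96.2
exp [0.62811701 0.09921951]
t 31.7 tcp [0.6063 0.166  0.3306] phi -96.6 turn [0.12 0.04 0.04] shift mm [  0.6 -98.7 464.7] q7 -122 op 0.60
```

```bash
python3 -m jog '[[0,-45,0,0,0,0,0.6],[0,-45,30,0,0,0,0.6],[0,-19,40,0,0,0,0.6],[0,0,45,0,0,0,0.6],[0,0,45,0,0,0,0.6],[0,0,45,0,0,0,0.6],[0,0,45,0,0,0,0.6],[0,0,45,0,0,0,0.6],[0,0,45,0,0,0,0.6],[0,0,45,0,0,0,0.6],[0,0,40,0,0,0,0.6],[0,0,40,0,0,0,0.6],[0,0,0,0,0,0,0.6],[0,0,0,0,0,0,0.6],[0,0,0,0,0,0,0.6]]'
python3 - <<'E'
from h import *
w=grab('wrist','w21.png')
for t in(4,8,14): bead(w,[.453,-.282,.176],tol=t)
plan([.452,-.282,.137],-92.6)
E
```

```text
clock: 33.2
ee_pos: [0.4487, -0.2801, 0.3308]
ee_rot: [-141.2, 89.9, 122.3]
wrist_force: [0.1, -0.0, 0.1]
opening: 0.602
seed (np.int64(319), np.int64(180)) centre [ 463.6 -286.2] size along/across 48.4 25.7 yaw -11.8 phi -101.8
seed (np.int64(319), np.int64(180)) centre [ 463.8 -286.3] size along/across 48.7 25.7 yaw -11.8 phi -101.8
seed (np.int64(319), np.int64(180)) centre [ 463.2 -285.7] size along/across 49.9 26.1 yaw -14.1 phi -104.1
t 33.2 tcp [ 0.4488 -0.2797  0.3309] phi -96.4 turn [-3.8  -0.05  0.03] shift mm [193.9   3.3   2.2] q7 -69 op 0.60
```

```bash
python3 - <<'E'
from h import *
w=grab('wrist','w21.png')
for X in([.448,-.281],[.445,-.278],[.452,-.278]):
  for t in(2,4): bead(w,[*X,.176],tol=t)
u,v=proj(w,[.452,-.281,.176]).astype(int);print(u,v);print(w['image'][v-30:v+34:3,u-30:u+30:3,0])
E
```

```text
seed (np.int64(319), np.int64(185)) centre [ 452. -281.] size along/across 22.7 18.4 yaw -2.0 phi -92.0
seed (np.int64(319), np.int64(185)) centre [ 452.  -281.1] size along/across 22.7 19.0 yaw -2.0 phi -92.0
seed (np.int64(316), np.int64(188)) centre [ 451.3 -280.8] size along/across 20.6 19.2 yaw -6.3 phi -96.3
seed (np.int64(316), np.int64(188)) centre [ 452.  -281.2] size along/across 22.7 19.3 yaw -2.4 phi -92.4
seed (np.int64(315), np.int64(181)) centre [ 452. -281.] size along/across 22.7 18.4 yaw -2.0 phi -92.0
seed (np.int64(315), np.int64(181)) centre [ 452.  -281.1] size along/across 22.7 19.0 yaw -2.0 phi -92.0
318 180
[[ 99 101 101 102  93 165 166 165 232 231 232 232 230 231 231 228 157 156
  154 157]
 [148 112 102  97 156 167 167 166 154 132 124 111 231 230 231 230 140 155
  152 157]
 [153 112  99  94 167 164 163 160 113 146 175 206 231 230 230 231 233 152
  151 154]
 [152 161  98  92 167 166 165 162 169 165 173 233 231 230 231 231 229 155
  160 157]
 [157 162 163 100 166 164 164 162 136 118 116 112 234 230 231 231 233 154
  155 157]
 [156 160 155 151 165 164 164 166 1
[... 710 characters left out ...]
 156 152
  156 152]
 [153 151 155 155 163 155 153 230 232 232 232 234 235 236 167 156 156 161
  146 154]
 [152 155 152 150 159 157 152 158 151 152 156 153 154 153 154 153 154 156
  155 160]
 [152 148 150 150 148 150 158 150 156 155 151 157 156 154 153 160 155 154
  153 154]
 [142 152 150 153 157 154 159 155 154 151 155 152 157 166 151 155 158 159
  156 155]
 [147 153 154 152 155 155 150 149 148 154 153 155 159 154 154 153 145 158
  153 155]
 [155 146 150 156 159 156 155 154 156 154 154 155 156 154 145 161 142 153
  156 158]
 [156 154 149 151 156 153 153 153 152 157 156 151 151 155 157 153 155 159
  155 153]
 [150 152 150 156 155 153 155 157 161 157 156 157 154 159 161 158 153 155
  163 154]]
```

```bash
python3 -m jog '[[0,0,0,-4.2,0,0,0.6],[0,3,1.2,0,0,0,0.6],[45,0,0,0,0,0,0.6],[45,0,0,0,0,0,0.6],[45,0,0,0,0,0,0.6],[45,0,0,0,0,0,0.6],[14,0,0,0,0,0,0.6],[0,0,0,0,0,0,0.6],[0,0,0,0,0,0,0.6],[0,0,0,0,0,0,0],[0,0,0,0,0,0,0],[0,0,0,0,0,0,0],[0,0,0,0,0,0,0],[0,0,0,0,0,0,0],[0,0,0,0,0,0,0]]'
python3 -m jog '[[-30,0,0,0,0,0,0],[-43,0,0,0,0,0,0],[-43,0,0,0,0,0,0],[-43,0,0,0,0,0,0],[-43,0,0,4.2,0,0,0],[0,0,0,0,0,0,0],[0,0,0,0,0,0,0]]'
python3 - <<'E'
from h import *
plan([*rack(-.15,-.07),.28],-96.7)
E
```

```text
clock: 34.8
ee_pos: [0.4525, -0.2829, 0.1388]
ee_rot: [67.8, 89.8, -24.5]
wrist_force: [-0.3, 1.0, 6.4]
opening: 0.247
clock: 35.5
ee_pos: [0.4513, -0.2826, 0.3406]
ee_rot: [68.1, 89.8, -28.4]
wrist_force: [-0.4, 0.3, -1.0]
opening: 0.248
t 35.5 tcp [ 0.4513 -0.2826  0.3406] phi -96.5 turn [ 0.17  0.06 -0.15] shift mm [  60.6   61.  -164.9] q7 -69 op 0.25
```

```bash
python3 -m jog '[[0,20,-41,0,0,0,0],[0,20,-41,0,0,0,0],[0,21,-41,0,0,0,0],[0,0,-42,0,0,0,0],[30,0,0,0,0,0,0],[30,0,0,0,0,0,0],[0,0,0,0,0,0,0],[0,0,0,0,0,0,0],[0,0,0,0,0,0,0]]'
python3 - <<'E'
from h import *
plan([*rack(-.15,0),.28],-96.7)
w=grab('wrist','w22.png')
for y in(-.15,): 
 for z in (.21,.222):
  for d in(-.011,.011): print(y,z,proj(w,[*rack(y+d,-.0),z]).round(1))
v=int(proj(w,[*rack(-.15),.215])[1]); print(v); r=cv2.medianBlur(w['image'],3)[v-3:v+4,250:400,1].mean(0).astype(int); print(r.tolist())
print(w['image'][70:150,310,1].tolist())
for y in(-.085,-.215): bead(w,[*rack(y),.271+(-y)*.06],z=.271+(-y)*.06,tol=10)
E
```

```text
clock: 36.4
ee_pos: [0.5312, -0.126, 0.2801]
ee_rot: [84.6, 89.9, -12.0]
wrist_force: [-0.5, 0.2, -1.0]
opening: 0.247
t 36.4 tcp [ 0.5312 -0.126   0.2801] phi -96.6 turn [ 0.12  0.01 -0.07] shift mm [ 0.1 70.  -0. ] q7 -90 op 0.25
-0.15 0.21 [335.  108.8]
-0.15 0.21 [301.  108.7]
-0.15 0.222 [336.2 108.7]
-0.15 0.222 [300.1 108.6]
108
[191, 191, 191, 191, 191, 191, 192, 192, 192, 192, 192, 192, 192, 192, 192, 192, 192, 192, 193, 193, 193, 193, 193, 193, 171, 136, 127, 127, 128, 128, 128, 128, 128, 99, 77, 76, 77, 94, 180, 196, 197, 196, 196, 196, 196, 196, 196, 196, 196, 197, 197, 197, 197, 198, 198, 197, 197, 197, 198, 198, 198, 198, 198, 198, 198, 198, 199, 200, 169, 130, 126, 125, 126, 128, 129, 129, 129, 129, 130, 129, 119, 76, 76, 202, 202, 201, 201, 201, 201, 201, 201, 201, 202, 202, 202, 202, 202, 202, 202, 203, 203, 203, 203, 203, 204, 204, 204, 125, 124, 126, 126, 126, 126, 127, 127, 127, 127, 127, 127, 127, 127, 127, 126, 126, 127, 127, 126, 127, 126, 126, 126, 127, 127, 127, 127, 127, 127, 127, 127, 127, 127, 127, 127, 127, 128, 127, 111, 77, 77, 87]
[92, 92, 92, 90, 90, 90, 92, 95, 91, 89, 89, 89, 88, 89, 90, 88, 89, 85, 89, 87, 87, 90, 92, 89, 89, 88, 85, 106, 164, 202, 199, 197, 198, 198, 197, 197, 199, 198, 198, 197, 197, 197, 200, 199, 198, 199, 199, 197, 200, 183, 146, 134, 136, 134, 138, 135, 136, 134, 136, 137, 141, 139, 140, 139, 138, 137, 139, 142, 143, 142, 142, 142, 140, 139, 136, 135, 138, 140, 140, 140]
seed (np.int64(175), np.int64(109)) centre [595.1 -94. ] size along/across 39.8 68.7 yaw -14.4 phi -104.4
seed (np.int64(471), np.int64(110)) centre [ 592.7 -193.3] size along/across 27.1 23.0 yaw -6.0 phi -96.0
```

```bash
python3 - <<'E'
from h import *
s=grab('scene'); t=grab('top'); w=cv2.imread('pics/w22.png')
o=np.zeros((600,800,3),np.uint8)
o[:240]=cv2.resize(w[50:170,120:520],(800,240)); o[240:]=cv2.resize(s['image'][150:294,200:520,::-1],(800,360)); cv2.imwrite('pics/c23.png',o)
for th in(0,-.1,-.2,-.26):
  P=lambda y:[*rack(y*np.cos(th)-.025*np.sin(th)),.185+y*np.sin(th)+.025*np.cos(th)]
  q=[(proj(s,P(y))-[200,150])*2.5 for y in(.25,-.25)]; print(th,np.round(q,0).tolist(), [((proj(bot_w,P(y))-[120,50])*2).round(0).tolist() for y in(-.113,-.139,-.161,-.204)] if (bot_w:=bot.grab_frame('wrist')) else 0)
E
```

```text
0 [[370.0, 306.0], [72.0, 68.0]] [[282.0, 118.0], [362.0, 118.0], [430.0, 119.0], [562.0, 120.0]]
-0.1 [[370.0, 319.0], [71.0, 55.0]] [[267.0, 118.0], [350.0, 118.0], [423.0, 118.0], [568.0, 119.0]]
-0.2 [[368.0, 331.0], [72.0, 44.0]] [[246.0, 117.0], [331.0, 117.0], [408.0, 117.0], [568.0, 118.0]]
-0.26 [[366.0, 337.0], [72.0, 37.0]] [[230.0, 116.0], [316.0, 116.0], [395.0, 116.0], [564.0, 117.0]]
```

View pics/c23.png

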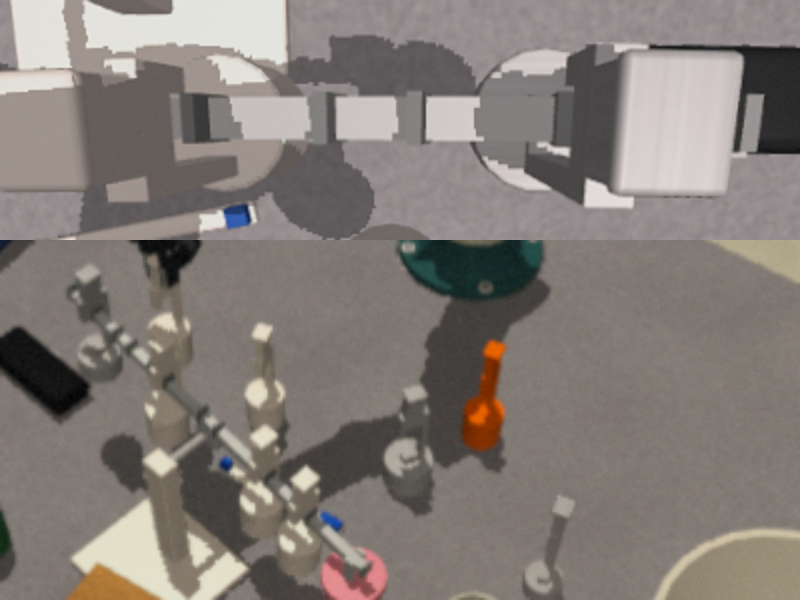

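```bash
python3 -m jog '[[-11,0,-7.5,0,0,0,0],[0,0,0,0,0,0,0],[0,15,0,0,0,0,0],[0,15,0,0,0,0,0],[0,15,0,0,0,0,0],[0,15,0,0,0,0,0],[0,10,0,0,0,0,0],[0,0,0,0,0,0,0],[0,0,0,0,0,0,0],[0,0,0,0,0,0,0]]'
python3 - <<'E'
from h import *
plan([*rack(-.1426,0),.258],-96.7)
w=grab('wrist','w24.png'); cv2.imwrite('pics/w24c.png',cv2.resize(w['image'][120:280,220:420,::-1],(800,640))[:600])
E
```

```text
clock: 37.75
ee_pos: [0.6001, -0.1259, 0.2902]
ee_rot: [-83.7, 89.9, 179.7]
wrist_force: [0.2, -0.3, -0.6]
opening: 0.245
t 37.8 tcp [ 0.6001 -0.1259  0.2902] phi -96.5 turn [0.16 0.01 0.06] shift mm [32.2  1.6  0.7] q7 -91 op 0.24
```

View pics/w24c.png

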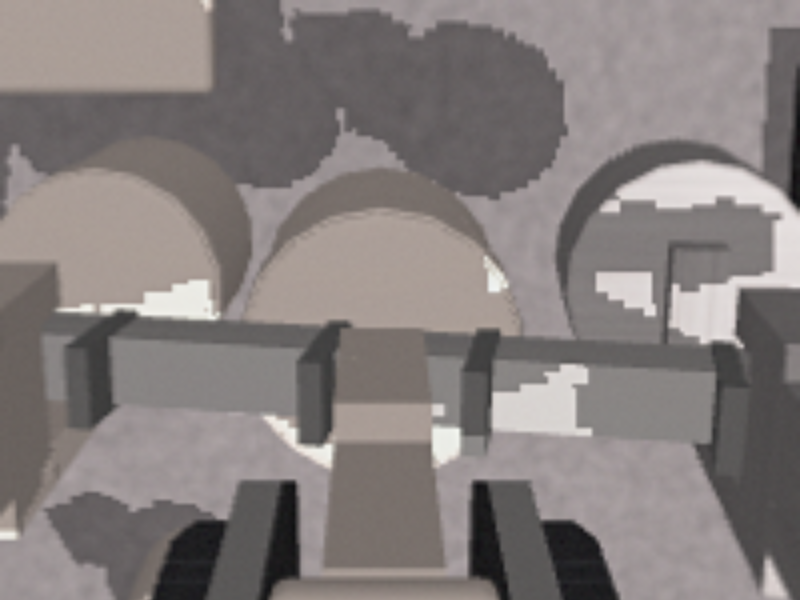

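```bash
python3 -m jog '[[0,1,1.5,0,0,0,0],[10,0,0,0,0,0,0],[10,0,0,0,0,0,0],[8,0,0,0,0,0,0],[8,0,1.3,0,0,0,0],[8,0,1.3,0,0,0,0],[8,0,1.3,0,0,0,0],[7,0,1.2,0,0,0,0],[0,0,0.9,0,0,0,0],[0,0,0,0,0,0,0],[0,0,0,0,0,0,0]]'
python3 - <<'E'
from h import *
plan([*rack(-.15,0),.232],-96.7)
w=grab('wrist','w25.png')
for y in(-.085,-.215): bead(w,[*rack(y),.271],z=.271,tol=10); print(rack(y))
E
```

```text
clock: 38.9
ee_pos: [0.6013, -0.1334, 0.2316]
ee_rot: [123.4, 90.0, 26.9]
wrist_force: [-0.6, 0.2, -0.1]
opening: 0.249
t 38.9 tcp [ 0.6013 -0.1334  0.2316] phi -96.5 turn [ 0.17 -0.01 -0.02] shift mm [-0.4 -0.5  0.9] q7 -91 op 0.25
seed (np.int64(151), np.int64(301)) centre [607.7 -64.6] size along/across 23.3 18.9 yaw -6.0 phi -96.0
[ 0.60828299 -0.06961951]
seed (np.int64(491), np.int64(302)) centre [ 596.5 -191.3] size along/across 19.3 19.3 yaw -7.3 phi -97.3
[ 0.59311579 -0.19873169]
```

```bash
python3 -m jog '[[0,0,0,0,0,0,0.47],[0,0,0,0,0,0,0.47],[0,0,0,0,0,0,0.47],[0,0,0,0,0,0,0.47],[0,0,0,0,0,0,0.47],[-20,0,0,0,0,0,0.47],[-40,0,0,0,0,0,0.47],[-45,0,0,0,0,0,0.47],[0,-30,0,0,0,0,0.6],[0,0,0,0,0,0,0.6],[0,0,0,0,0,0,0.6],[0,0,0,0,0,0,0.6]]'
python3 - <<'E'
from h import *
w=grab('wrist','w26.png')
for y in(-.15,-.085,-.215): bead(w,[*rack(y,-.003),.271],z=.271,tol=6); print('exp',rack(y))
f=grab('top','t26.png')
for t in(8,14): bead(f,[.455,-.045,.176],tol=t)
plan([.455,-.045,.33],-96.7)
E
```

```text
clock: 40.15
ee_pos: [0.5715, -0.1301, 0.3358]
ee_rot: [-101.5, 90.0, 161.9]
wrist_force: [-0.0, 1.3, 0.2]
opening: 0.601
seed (np.int64(319), np.int64(176)) centre [ 597.5 -130.6] size along/across 16.3 18.8 yaw -6.5 phi -96.5
exp [ 0.60069939 -0.1341756 ]
seed (np.int64(221), np.int64(176)) centre [606.1 -67.2] size along/across 23.2 19.9 yaw -6.4 phi -96.4
exp [ 0.60828299 -0.06961951]
seed (np.int64(416), np.int64(177)) centre [ 592.4 -194.7] size along/across 21.7 18.2 yaw -6.4 phi -96.4
exp [ 0.59311579 -0.19873169]
seed (np.int64(336), np.int64(206)) centre [454.5 -43.3] size along/across 15.8 13.0 yaw 20.5 phi -69.5
seed (np.int64(336), np.int64(206)) centre [454.5 -43.3] size along/across 16.8 16.5 yaw -51.1 phi -141.1
t 40.2 tcp [ 0.5717 -0.1301  0.3355] phi -96.5 turn [ 0.17 -0.01  0.05] shift mm [   5.5 -125.8  -70.9] q7 -90 op 0.59
```

```bash
python3 -m jog '[[0,-42,0,0,0,0,0.6],[0,-42,-23,0,0,0,0.6],[0,-42,-24,0,0,0,0.6],[0,0,-24,0,0,0,0.6],[10,0,0,0,0,0,0.6],[0,0,0,0,0,0,0.6],[0,0,0,0,0,0,0.6],[0,0,0,0,0,0,0.6]]'
python3 - <<'E'
from h import *
w=grab('wrist','w27.png')
for X in([.453,-.043],[.448,-.044]):
  for t in(3,6,12): bead(w,[*X,.176],tol=t)
plan([.454,-.0435,.137],-96.7)
E
```

```text
clock: 41.05
ee_pos: [0.4549, -0.0464, 0.3261]
ee_rot: [-43.2, 90.0, -139.9]
wrist_force: [0.7, 0.1, 0.2]
opening: 0.597
seed (np.int64(314), np.int64(188)) centre [451.8 -41.2] size along/across 22.8 18.7 yaw 17.9 phi -72.1
seed (np.int64(314), np.int64(188)) centre [452.  -41.3] size along/across 22.9 19.1 yaw 17.5 phi -72.5
seed (np.int64(314), np.int64(188)) centre [451.8 -41.5] size along/across 23.5 19.5 yaw 17.4 phi -72.6
seed (np.int64(315), np.int64(193)) centre [451.9 -41.3] size along/across 22.7 19.1 yaw 17.5 phi -72.5
seed (np.int64(315), np.int64(193)) centre [451.9 -41.5] size along/across 23.0 19.1 yaw 18.6 phi -71.4
seed (np.int64(315), np.int64(193)) centre [451.8 -41.5] size along/across 23.5 19.6 yaw 17.4 phi -72.6
t 41.1 tcp [ 0.4549 -0.0463  0.3262] phi -96.6 turn [0.05 0.01 0.01] shift mm [189.2  -1.2  -2.7] q7 -98 op 0.60
```

```bash
python3 -m jog '[[0,0,0,-8.1,0,0,0.6],[0,0,0,-8.1,0,0,0.6],[0,0,0,-8,0,0,0.6],[0,-1.4,-5.5,0,0,0,0.6],[45,0,0,0,0,0,0.6],[45,0,0,0,0,0,0.6],[45,0,0,0,0,0,0.6],[45,0,0,0,0,0,0.6],[9,0,0,0,0,0,0.6],[0,0,0,0,0,0,0.6],[0,0,0,0,0,0,0.6],[0,0,0,0,0,0,0],[0,0,0,0,0,0,0],[0,0,0,0,0,0,0],[0,0,0,0,0,0,0],[0,0,0,0,0,0,0],[0,0,0,0,0,0,0]]'
python3 -m jog '[[-30,0,0,0,0,0,0],[-43,0,0,0,0,0,0],[-43,0,0,0,0,0,0],[-43,0,0,8.1,0,0,0],[-43,0,0,8.1,0,0,0],[0,0,0,8,0,0,0],[0,0,0,0,0,0,0],[0,0,0,0,0,0,0]]'
python3 - <<'E'
from h import *
plan([*rack(0,-.07),.267],-96.7)
E
```

```text
clock: 42.8
ee_pos: [0.4531, -0.0408, 0.139]
ee_rot: [66.7, 89.8, -5.6]
wrist_force: [0.2, -1.4, 7.5]
opening: 0.246
clock: 43.6
ee_pos: [0.4502, -0.0404, 0.3389]
ee_rot: [-79.9, 89.9, -176.2]
wrist_force: [0.0, -0.5, -0.9]
opening: 0.244
t 43.6 tcp [ 0.4502 -0.0404  0.3389] phi -96.4 turn [0.33 0.01 0.08] shift mm [ 71.9  90.4 -74.4] q7 -98 op 0.24
```

```bash
python3 -m jog '[[0,30,-25,0.3,0,0,0],[0,30,-25,0,0,0,0],[0,30,-24,0,0,0,0],[36,0,0,0,0,0,0],[36,0,0,0,0,0,0],[0,0,0,0,0,0,0],[0,0,0,0,0,0,0],[0,0,0,0,0,0,0]]'
python3 - <<'E'
from h import *
plan([*rack(0,0),.267],-96.7)
w=grab('wrist','w28.png')
for d in(-.011,.011): print(proj(w,[*rack(d),.21]).round(1))
v=int(proj(w,[*rack(0),.21])[1]); r=cv2.medianBlur(w['image'],3)[v-3:v+4,280:360,1].mean(0).astype(int); print(r.tolist())
for y in(.085,-.085): bead(w,[*rack(y),.271],z=.271,tol=8)
E
```

```text
clock: 44.4
ee_pos: [0.5502, 0.0224, 0.2686]
ee_rot: [103.9, 89.9, 7.1]
wrist_force: [-0.3, -0.6, -0.5]
opening: 0.245
t 44.4 tcp [0.5502 0.0224 0.2686] phi -96.8 turn [-0.12 -0.03 -0.12] shift mm [ 1.6 68.5 -0.4] q7 -108 op 0.24
[335.1 111.4]
[299.2 111.4]
[204, 204, 204, 204, 204, 205, 205, 172, 134, 124, 126, 134, 136, 136, 136, 136, 136, 121, 121, 193, 205, 206, 205, 205, 205, 206, 205, 205, 206, 206, 206, 206, 206, 206, 206, 206, 206, 206, 205, 205, 205, 206, 205, 205, 205, 205, 205, 205, 206, 206, 179, 126, 125, 123, 111, 111, 143, 144, 143, 142, 142, 142, 156, 205, 205, 204, 204, 204, 204, 204, 204, 204, 204, 204, 204, 204, 204, 204, 204, 204]
seed (np.int64(124), np.int64(114)) centre [626.7  99.3] size along/across 24.0 19.4 yaw -8.7 phi -98.7
seed (np.int64(512), np.int64(114)) centre [606.3 -66.8] size along/across 22.7 18.9 yaw -6.0 phi -96.0
```

Floor spans u 299–334 against 299–335 predicted: aligned. In, down, release.

```bash
python3 -m jog '[[1,0,0,0,0,0,0],[0,20,0,0,0,0,0],[0,20,0,0,0,0,0],[0,19,0,0,0,0,0],[0,10,0,0,0,0,0],[0,0,0,0,0,0,0],[0,0,0,0,0,0,0],[10,0,0,0,0,0,0],[10,0,0,0,0,0,0],[10,0,0,0,0,0,0],[5,0,0,0,0,0,0],[0,0,0,0,0,0,0],[0,0,0,0,0,0,0]]'
python3 - <<'E'
from h import *
plan([*rack(0,0),.232],-96.7)
E
python3 -m jog '[[0,0,0,0,0,0,0.47],[0,0,0,0,0,0,0.47],[0,0,0,0,0,0,0.47],[0,0,0,0,0,0,0.47],[0,0,0,0,0,0,0.47],[-20,0,0,0,0,0,0.47],[-40,0,0,0,0,0,0.47],[-45,0,0,0,0,0,0.47],[0,-40,0,0,0,0,0.6],[0,-45,0,0,0,0,0.6],[0,-45,0,0,0,0,0.6],[0,0,0,0,0,0,0.6],[0,0,0,0,0,0,0.6],[0,0,0,0,0,0,0.6],[0,0,0,0,0,0,0.6],[0,0,0,0,0,0,0.6],[0,0,0,0,0,0,0.6],[0,0,0,0,0,0,0.6],[0,0,0,0,0,0,0.6],[0,0,0,0,0,0,0.6]]'
python3 - <<'E'
from h import *
w=grab('wrist','w29.png');f=grab('top','t29.png');s=grab('scene','s29.png')
for y in(.15,.085,0,-.085,-.15,-.215): print(y,rack(y).round(4)); bead(w,[*rack(y),.271],z=.271,tol=6)
for n,X in (('small',[.453,.39,.176]),('large',[.419,.164,.176])): print(n);bead(f,X,tol=10)
a=cv2.imread('pics/t1.png').astype(int);b=f['image'][:,:,::-1].astype(int)
for n,(u0,v0,u1,v1) in dict(mug=(178,165,218,205),case=(390,150,450,178),brush=(268,182,332,202),small=(178,212,212,242),large=(255,218,284,248),orange=(245,255,275,285)).items(): print(n,np.abs(a-b)[v0:v1,u0:u1].mean().round(1))
E
```

```text
clock: 45.75
ee_pos: [0.618, 0.0147, 0.2337]
ee_rot: [103.6, 90.0, 6.8]
wrist_force: [-4.2, -0.2, 14.9]
opening: 0.247
t 45.8 tcp [0.618  0.0147 0.2337] phi -96.8 turn [-0.14 -0.01 -0.04] shift mm [ 1.7  0.2 -0.1] q7 -107 op 0.25
clock: 47.75
ee_pos: [0.4888, 0.0297, 0.3362]
ee_rot: [-80.0, 90.0, -176.9]
wrist_force: [-0.7, 1.2, -0.1]
opening: 0.599
0.15 [0.6357 0.1638]
seed (np.int64(73), np.int64(12)) centre [634.1 163.9] size along/across 17.9 18.8 yaw -6.3 phi -96.3
0.085 [0.6281 0.0992]
seed (np.int64(175), np.int64(6)) centre [623.2  99.4] size along/across 16.8 18.8 yaw -8.4 phi -98.4
0 [0.6182 0.0148]
seed (np.int64(317), np.int64(4)) centre [611.5  16. ] size along/across 17.6 18.6 yaw -6.7 phi -96.7
-0.085 [ 0.6083 -0.0696]
seed (np.int64(459), np.int64(6)) centre [603.7 -65.5] size along/across 16.8 19.0 yaw -5.2 phi -95.2
-0.15 [ 0.6007 -0.1342]
seed (np.int64(561), np.int64(11)) centre [ 598.9 -131.2] size along/across 17.7 19.1 yaw -5.4 phi -95.4
-0.215 [ 0.5931 -0.1987]Traceback (most recent call last):
  File "<stdin>", line 3, in <module>
  File "h.py", line 35, in bead
    cv2.floodFill(im.copy(),m,(int(u),int(v)),255,(tol,)*3,(tol,)*3,4|(255<<8)|cv2.FLOODFILL_MASK_ONLY|cv2.FLOODFILL_FIXED_RANGE)
    ~~~~~~~~~~~~~^^^^^^^^^^^^^^^^^^^^^^^^^^^^^^^^^^^^^^^^^^^^^^^^^^^^^^^^^^^^^^^^^^^^^^^^^^^^^^^^^^^^^^^^^^^^^^^^^^^^^^^^^^^^^^^^
cv2.error: OpenCV(4.12.0) /io/opencv/modules/imgproc/src/floodfill.cpp:522: error: (-211:One of the arguments' values is out of range) Seed point is outside of image in function 'floodFill'
```

```bash
python3 -m jog '[[0,0,45,0,0,0,0.6],[0,0,45,0,0,0,0.6],[0,0,45,0,0,0,0.6],[0,0,45,0,0,0,0.6],[0,0,45,0,0,0,0.6],[0,0,45,0,0,0,0.6],[0,0,45,0,0,0,0.6],[0,0,45,0,0,0,0.6],[0,0,45,0,0,0,0.6],[0,-10,45,0,0,0,0.6],[0,0,0,0,0,0,0.6],[0,0,0,0,0,0,0.6],[0,0,0,0,0,0,0.6],[0,0,0,0,0,0,0.6],[0,0,0,0,0,0,0.6]]'
python3 - <<'E'
from h import *
f=grab('top','t30.png');s=grab('scene','s30.png')
for y in(.15,.085,0,-.085,-.15,-.215):
  print(y,rack(y).round(4))
  for g in(f,s): bead(g,[*rack(y),.271],z=.271,tol=12)
for n,X in (('small',[.453,.39,.176]),('large',[.419,.164,.176])): print(n);bead(f,X,tol=14)
for nm,g in(('t1',f),('s1',s)):
  a=cv2.imread('pics/%s.png'%nm).astype(int);b=g['image'][:,:,::-1].astype(int)
  B=dict(mug=[.593,.371,.05],case=[.587,-.345,.02],brush=[.548,.05,.01],small=[.454,.39,.1],large=[.419,.165,.1])
  for n,X in B.items():
    u,v=proj(g,X).astype(int); A=a[v-15:v+16,u-18:u+19].astype(np.float32).mean(2);C=b[v-15:v+16,u-18:u+19].astype(np.float32).mean(2)
    print(nm,n,'shift px',np.round(cv2.phaseCorrelate(A,C),2),'diff',np.abs(A-C).mean().round(1))
i=f['image'].astype(int)-grab('top')['image']; print('motion',np.abs(i).max())
E
```

```text
clock: 49.4
ee_pos: [0.4261, -0.4143, 0.3364]
ee_rot: [148.4, 90.0, 51.7]
wrist_force: [0.0, 0.5, 0.2]
opening: 0.602
0.15 [0.6357 0.1638]
seed (np.int64(254), np.int64(144)) centre [638.4 161.1] size along/across 14.9 13.8 yaw -4.7 phi -94.7
seed (np.int64(321), np.int64(237)) centre [639.2 163.4] size along/across 18.4 16.8 yaw -13.8 phi -103.8
0.085 [0.6281 0.0992]
seed (np.int64(277), np.int64(144)) centre [628.1  96.8] size along/across 14.7 11.1 yaw -5.3 phi -95.3
seed (np.int64(303), np.int64(224)) centre [628.1  97.7] size along/across 20.8 15.0 yaw -0.1 phi -90.1
0 [0.6182 0.0148]
seed (np.int64(308), np.int64(144)) centre [617.   13.2] size along/across 17.5 13.8 yaw -6.2 phi -96.2
seed (np.int64(282), np.int64(207)) centre [617.8  14.8] size along/across 20.2 13.6 yaw 1.7 phi -88.3
-0.085 [ 0.6083 -0.0696]
seed (np.int64(339), np.int64(144)) centre [644.7  -4.9] size along/across 76.4 144.6 yaw -6.5 phi -96.5
seed (np.int64(262), np.int64(191)) centre [607.8 -66.3] size along/across 18.3 14.9 yaw -8.8 phi -98.8
-0.15 [ 0.6007 -0.1342]
seed (np.int64(362), np.int64(144)) ce
[... 315 characters left out ...]
t64(233), np.int64(169)) centre [ 594.5 -194.8] size along/across 21.2 13.0 yaw 6.4 phi -83.6
small
seed (np.int64(185), np.int64(223)) centre [455.9 393.3] size along/across 20.8 17.2 yaw -2.8 phi -92.8
large
seed (np.int64(265), np.int64(226)) centre [420.9 165.7] size along/across 20.6 16.9 yaw -31.6 phi -121.6Traceback (most recent call last):
  File "<stdin>", line 12, in <module>
    return _wrapfunc(a, 'round', decimals=decimals, out=out)
    return _wrapit(obj, method, *args, **kwds)
    conv = _array_converter(obj)
ValueError: setting an array element with a sequence. The requested array has an inhomogeneous shape after 1 dimensions. The detected shape was (2,) + inhomogeneous part.
```

```bash
python3 - <<'E'
from h import *
f=grab('top');s=grab('scene')
for nm,g in(('t1',f),('s1',s)):
  a=cv2.imread('pics/%s.png'%nm);b=g['image'][:,:,::-1].copy()
  for n,X in dict(mug=[.593,.371,.05],case=[.587,-.345,.02],brush=[.548,.05,.01],small=[.454,.39,.1],large=[.419,.165,.1]).items():
    u,v=proj(g,X).astype(int); T=a[v-16:v+17,u-20:u+21]; r=cv2.matchTemplate(b[v-26:v+27,u-30:u+31],T,cv2.TM_CCOEFF_NORMED); _,m,_,l=cv2.minMaxLoc(r); print(nm,n,'shift',(l[0]-10,l[1]-10),'corr %.2f'%m)
old=cv2.imread('pics/s30.png')[:,:,::-1].astype(int); d=np.abs(old-s['image'])[150:300,200:400]; print('motion since s30',d.max(),d.mean())
E
```

```text
t1 mug shift (0, 0) corr 1.00
t1 case shift (1, 0) corr 0.99
t1 brush shift (0, 0) corr 0.99
t1 small shift (0, 0) corr 1.00
t1 large shift (0, 0) corr 0.99
s1 mug shift (0, 0) corr 0.99
s1 case shift (0, 0) corr 0.98
s1 brush shift (4, 9) corr 0.21
s1 small shift (0, 0) corr 0.98
s1 large shift (0, 0) corr 0.68
motion since s30 47 2.2519222222222224
```

```bash
python3 -m jog '[[0,0,0,0,0,0,0.6],[0,0,0,0,0,0,0.6],[0,0,0,0,0,0,0.6],[0,0,0,0,0,0,0.6],[0,0,0,0,0,0,0.6],[0,0,0,0,0,0,0.6],[0,0,0,0,0,0,0.6],[0,0,0,0,0,0,0.6],[0,0,0,0,0,0,0.6],[0,0,0,0,0,0,0.6]]'
python3 - <<'E'
from h import *
g=[cv2.GaussianBlur(x,(5,5),0).astype(int) for x in (cv2.imread('pics/s30.png')[:,:,::-1],grab('scene')['image'])]
d=np.abs(g[0]-g[1]); print('bar',d[150:300,200:400].max(),d[150:300,200:400].mean(),'static',d[200:390,440:630].max(),d[200:390,440:630].mean())
print(bot.finish_job(),bot.get_state()['clock'])
E
```

```text
clock: 50.6
ee_pos: [0.4252, -0.4159, 0.3363]
ee_rot: [-125.4, 90.0, 137.8]
wrist_force: [-0.5, 0.6, -0.0]
opening: 0.598
bar 37 0.8059888888888889 static 4 0.5815789473684211
the job is handed in; nothing more can be done
the job is handed in; nothing more can be done
```

I hung the medium weight (110 g) in the right end notch, which levelled the bar. Then I hung all five white pots in turn at +85, −85, +150, −150 mm and the middle. I handed the job in at about 51 s with the arm clear of everything.

**Last checks that agreed:**
- **Pots and weight:** the top and scene cameras both put the tops of the hung pots and the weight where a level bar would have them, to about 2–5 mm. The one reading I could not use was the −85 mm pot from the top camera, where the colour fill spread too far; the scene camera saw that pot.
- **Things not to touch:** the mug, glasses case, brush and the small and large weights were unmoved in the top view, to within 1 pixel.

**Checks that disagreed or are weak:**
- **Scene camera comparison:** it could not confirm the brush (match 0.21) or the large weight (match 0.68). I think hung pots hid the brush and changed shadows lowered the other match.
- **Stillness:** two blurred scene pictures about a second apart differed by 37 grey levels at one place near the bar, though the average difference there was close to camera noise. I put this down to the arm or its shadow settling but did not confirm it.
- **Tilt on the way:** with only the left +150 mm pot added, the bar tilted about 0.2 rad, short of the 0.26 stop. It levelled again when I hung the matching right pot.
- **Contact force:** the wrist read about 15 N when the middle pot seated on the bar.

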